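# Sort full and empty paint tester tins by weight, load the shaker and start it

### The job

Customers have left paint tester tins on the counter, some full and some empty. Feel each one's weight: stand the full ones upright in the shaker's steel cradle and the empty ones upright in the shallow basket. When every tin is where it belongs, start the shaker: push its spring knob in and turn it clockwise past the safety stop as far as it goes, never forcing it against the stop; let go, and leave the other goods on the counter where they are.

Things in the scene. Friction and masses are not known exactly. Their poses are not given: they have to be found in the camera images.
- tin_a: paint tester tin, one of up to six that look alike (4 to 6 are present): upright cylinder 62 mm in diameter, 80 mm tall, lidded, bare metal with a plain paper band; origin at the centre of its underside, z up. Full or empty cannot be seen: a full one weighs about 450 g (380 to 520 g), an empty one about 120 g (100 to 140 g)
- tin_b: paint tester tin, one of up to six that look alike (4 to 6 are present): upright cylinder 62 mm in diameter, 80 mm tall, lidded, bare metal with a plain paper band; origin at the centre of its underside, z up. Full or empty cannot be seen: a full one weighs about 450 g (380 to 520 g), an empty one about 120 g (100 to 140 g)
- tin_c: paint tester tin, one of up to six that look alike (4 to 6 are present): upright cylinder 62 mm in diameter, 80 mm tall, lidded, bare metal with a plain paper band; origin at the centre of its underside, z up. Full or empty cannot be seen: a full one weighs about 450 g (380 to 520 g), an empty one about 120 g (100 to 140 g)
- tin_d: paint tester tin, one of up to six that look alike (4 to 6 are present): upright cylinder 62 mm in diameter, 80 mm tall, lidded, bare metal with a plain paper band; origin at the centre of its underside, z up. Full or empty cannot be seen: a full one weighs about 450 g (380 to 520 g), an empty one about 120 g (100 to 140 g)
- tin_e: paint tester tin, one of up to six that look alike (4 to 6 are present): upright cylinder 62 mm in diameter, 80 mm tall, lidded, bare metal with a plain paper band; origin at the centre of its underside, z up. Full or empty cannot be seen: a full one weighs about 450 g (380 to 520 g), an empty one about 120 g (100 to 140 g)
- tin_f: paint tester tin, one of up to six that look alike (4 to 6 are present): upright cylinder 62 mm in diameter, 80 mm tall, lidded, bare metal with a plain paper band; origin at the centre of its underside, z up. Full or empty cannot be seen: a full one weighs about 450 g (380 to 520 g), an empty one about 120 g (100 to 140 g)
- shaker: bench tin shaker, fixed: a grey plinth 260 mm (its x) by 280 mm (its y), on either side of the counter; origin at the centre of its underside. Its front half (-x) is a dark deck, top 35 mm above the counter, with the knob on it; its rear half (+x) carries the steel cradle
- cradle (a point): centre of the cradle's floor, 29 mm above the counter. The cradle is an open steel tray, inside 92 mm (its x) by 270 mm (its y), walls 4 mm thick and 16 mm high: room for three tins in a row along its y. Axes as the shaker's
- basket: shallow open plastic basket for empties, fixed, across the counter from the shaker: outside 288 mm (its x) by 108 mm (its y), 45 mm high, walls and floor 4 mm thick: room for three tins in a row along its x. Origin at the centre of its underside
- basket_in (a point): centre of the basket's inner floor, 4 mm above the counter; axes as the basket's
- knob_grip (a point): on the vertical axis of the black knob on the deck, 85 mm in front (-x) of the shaker's origin; mid-grip, 74 mm above the counter at rest, 8 mm lower pushed in. Grip: an upright bar 46 mm long, 14 mm thick, 34 mm tall (top at 86 mm), along the point's x, on a round skirt 52 mm wide (top at 52 mm). A white tongue juts from the skirt at the point's -x, to 37 mm from the axis. The point turns with the knob
- guard: the fixed steel hook beside the knob's skirt that is its safety stop: 31 to 46 mm from the knob's axis, towards the shaker's -x and +y, top 53 mm above the counter; origin on the knob's axis, at the deck. Pressed with more than 120 N it counts as forced
- knob (a joint): knob angle, rad: 0 with the bar along the shaker's x, tongue to the front; grows clockwise seen from above, to its end at 1.25 (on). Starts between 0 and 0.25 (off). Unless pushed in, the tongue meets the stop at about 0.45; pushed fully in it passes below it, clear from about 0.87, where it may rise again. Stays where it is left (0.12 N m friction)
- knob_press (a joint): how far the knob is pushed down, m: 0 at rest, 0.008 fully in; the spring takes about 4 N to start and 11 N fully in
- spray_can: bystander: spray can, 52 mm in diameter, 150 mm tall, at the far side of the counter; origin under its centre
- tape_roll: bystander: roll of tape lying flat, 90 mm in diameter, 45 mm tall; origin under its centre
- bulb_box: bystander: white carton 60 by 60 mm, 110 mm tall; origin under its centre
There are look-alikes about, which are no part of the job. Leave any blue or pink look-alike of the tin_a alone.

How it is judged:
By the outcome, as a careful person would: the job done as asked, in the order asked, and still so for the second after the job is handed in, with the robot touching nothing.
Of tin_a, tin_b, tin_c, tin_d, tin_e, tin_f only 4 to 6 are there at a start; the rules pass over those that are not, and their reading is None.
At some moment in a run one of tin_a, tin_b, tin_c, tin_d, tin_e, tin_f may be knocked a few centimetres aside while the robot is not near it.
It also fails if it takes over 210 s, if anything falls off the work surface, if the arm or the gripper's body presses on something with over 40 N, if the wrist force passes 120 N, or if a joint passes its speed limit or range.

### The arm

A 6-joint arm with a two-finger parallel gripper is mounted at the origin on the work surface. World frame = base frame: x ahead of the robot, y to its left, z up, the work surface at z = 0. Lengths are in m, angles in degrees, forces in N, time in s.
With the tool pointing down it reaches from about 0.35 to 0.875 m from the base axis. Payload 4.2 kg.
Tool frame: the origin (TCP) lies on the front face of the gripper's body, between the roots of the fingers; the fingertips stand 70 mm ahead of it and the grasp point (between the pads) lies 51 mm ahead of it; x points along the fingers, y is the direction in which the jaws open and shut, and the axes are right-handed (so a half turn about x gives the same grasp; the last joint's range is limited). The gripper opens to 87 mm and grips with 3 to 60 N. Pads are 19 mm wide; open, the fingers measure 117 mm over their backs; the gripper's body (75 mm by 190 mm) begins 51 mm behind the grasp point.
Start: joints at [85.348, 22.042, 0.453, 0, -68.411, -14.817], TCP at [0.208, 0.589, 0.292] pointing down, gripper open.
Joint ranges: [-179.83, 179.83], [-69.29, 118.12], [-61.27, 80.66], [-181.25, 117.63], [-171.15, -9.14], [-177.46, 177.46]. Speed limits (degrees/s): [159.86, 159.86, 180, 180, 180, 180].

### API

Orientations are given as a 3x3 rotation matrix whose columns are the frame's x, y, z axes.
In Python, from station import r, viewer, spotter gives the robot as it stands.
- The arm moves only by the tool move_arm, never from a script. Its argument "series" is a list that holds one entry, the list of rows, each a list of 7 numbers: the turn, a rotation vector about the world's x, y, z scaled (see below), then the shift along the world's x, y, z scaled (see below), then the opening, from 0 (shut) to 1 (fully open). A call has 1 to 20 rows; each row shifts and turns the pose as measured when the row begins; what a row does not reach is not made up. The controller multiplies each number of a shift by 60 mm and each number of a turn by 8 degrees. A row lasts 1/8 s, in which the tool goes at most 62.5 mm and 10.7 degrees, less where a joint would pass 70% of its speed; a pose out of reach is approached as far as the arm can. A call with a number of a shift or a turn outside -1 to 1 is refused whole. A call with a gripper value outside its range is refused whole. The fingers move at their own pace and stop on an object; the grip force is fixed at half the most. Time passes only in rows, so rows that do not move let the fingers close. It gives the time, the measured TCP pose, the force and the opening at its end, in the units of the state.
- r.sense(): the state, without advancing time (a new reading comes with each control period).
- viewer.capture(name): name is "scene" or "top" or "wrist"; returns (picture, depth): 420x560x3 uint8, red, green, blue; 420x560 float32, m along the optical axis (not along the pixel's ray), 0 where there is no reading.
- viewer.camera_params(name): a dict with "mtx" (3x3 intrinsics, pixels), "pose" (4x4, takes a point from camera to world coordinates). Camera axes: x right, y down, z forward; pixel columns grow to the right and rows downward; lengths in m; the calibration is good to about 2 mm. A picture is of the moment at which its call begins: read the wrist's pose just before it. camera_params takes no time and is no camera call; for the wrist camera it gives the pose at the moment of the call.
- r.finish_job(): hands the job in, once; it reports no verdict.
Trained networks look in the newest picture that a camera, given by its name, has taken for a name from the list of things; names that differ only in an ending like _2 or _b are one class to them, and where a whole thing is asked for, a point or a joint stands for the part that bears it (a point fixed in the world has none). Each returns a list of dicts, best first, with "conf" (0 to 1); they miss things now and then, are a little off and sometimes report something else, mostly with a low value. They report only what shows in the picture. A call takes as long as a camera call. They do not tell look-alikes from the thing itself.
- spotter.find_in(camera, name): "centre" ([column, row] in pixels, amid what is visible of it).
- spotter.trace(camera, name): "mask" (420x560 bool, what is visible of it) and "centre" ([column, row] in pixels, amid what is visible of it).
The state is a dict: "time_s": time; "joints": joint angles; "joint_velocities": joint speeds; "effort": joint torques, N m; "tcp_pos": TCP position; "ee_rot": TCP orientation; "wrist_force": force on the tool from outside, world axes, zero at the start; "moment": the same for the moment, N m; "gripper_width": opening from 0.0 (shut) to 1.0 (fully open).
Only numpy, scipy, OpenCV 4.12 (cv2) and the standard library are available. Lean on these libraries where they do the work, as an engineer would, in place of code of your own. Each camera call takes 0.05 s, during which the arm holds its last target.

## Working session

There is one attempt and no reset: what is moved stays moved. The work goes in short steps, Python scripts to look and compute and a tool call to move; the robot and the scene stay as the last step left them, time stands still between calls to the robot, and variables do not carry over. Pictures are saved under pics/ and viewed, and the job is handed in when it is done.

Besides the shell and the picture viewer there is one more tool, called after "Request:" as name(argument=value, ...) on one line, values as JSON. move_arm: Moves the arm, as the interface text tells. Its arguments: {"type":"object","properties":{"series":{"type":"array","items":{"type":"array","items":{"type":"array","items":{"type":"number","minimum":-1,"maximum":1}}}}},"required":["series"]}

```bash
ls; mkdir -p pics
cat > h.py <<'E'
import numpy as np, cv2
from station import r, viewer, spotter
def cap(n,f):
    T=viewer.camera_params(n); im,d=viewer.capture(n)
    cv2.imwrite(f'pics/{f}.png',im[:,:,::-1]); return im,d,T
def w(T,d,u,v):
    K=T['mtx'];z=d[int(round(v)),int(round(u))]
    p=np.array([(u-K[0,2])*z/K[0,0],(v-K[1,2])*z/K[1,1],z,1]);return (T['pose']@p)[:3]
def cloud(T,d):
    K=T['mtx'];v,u=np.mgrid[:d.shape[0],:d.shape[1]]
    P=np.stack([(u-K[0,2])*d/K[0,0],(v-K[1,2])*d/K[1,1],d],-1)
    return P@T['pose'][:3,:3].T+T['pose'][:3,3]
E
python3 - <<'E'
from h import *
print(r.sense())
for n in('scene','top'):
    im,d,T=cap(n,n+'0');print(n,T['pose'].round(3).tolist(),T['mtx'].tolist())
    np.savez(f'{n}0.npz',im=im,d=d,**T)
for nm in ['tin_a','shaker','basket','knob_grip','guard','spray_can','tape_roll','bulb_box']:
    for x in spotter.find_in('top',nm): print(nm,np.round(x['centre']),round(x['conf'],2),w(T,d,*x['centre']).round(3))
E
```

```text
pics
{'time_s': 0.0, 'joints': array([ 8.53470138e+01,  2.20888445e+01,  3.78894811e-01, -2.94056667e-02,
       -6.84131417e+01, -1.48147974e+01]), 'joint_velocities': array([ 0.05111948,  0.00745581,  0.06703143, -0.02593401, -0.06370104,
        0.05591829]), 'effort': array([-4.35824313e-04, -3.90664601e+01,  1.87403727e+01,  4.22010854e+00,
        1.10217521e-02, -1.87613391e-04]), 'tcp_pos': array([0.20813889, 0.58882546, 0.29117253]), 'ee_rot': array([[-6.49927503e-04, -3.33454565e-01, -9.42765947e-01],
       [-2.10250958e-03, -9.42763606e-01,  3.33455187e-01],
       [-9.99997579e-01,  2.19889614e-03, -8.83634227e-05]]), 'wrist_force': array([ 0.15955437, -1.22629794,  0.1491062 ]), 'moment': array([-0.02398373, -0.02502513,  0.00049696]), 'gripper_width': 1.0014658215059478}
scene [[-0.068, 0.585, -0.808, 1.419], [0.998, 0.046, -0.051, 0.03], [0.007, -0.809, -0.587, 0.669], [0.0, 0.0, 0.0, 1.0]] [[458.90410126163687, 0.0, 284.33236849892205], [0.0, 458.90410126163687, 213.78134833145185], [0.0, 0.0, 1.0]]
top [[-0.001, -0.991, 0.136, 0.446], [-1.0, 0.002, 0.007, -0.011], [
[... 322 characters left out ...]
532 0.163 0.08 ]
tin_a [211. 274.] 0.76 [0.425 0.17  0.085]
tin_a [262. 221.] 0.64 [0.555 0.048 0.083]
tin_a [309. 229.] 0.62 [ 0.534 -0.068  0.088]
tin_a [174. 134.] 0.62 [0.777 0.273 0.083]
tin_a [309. 271.] 0.61 [ 0.432 -0.067  0.079]
tin_a [211. 192.] 0.57 [0.627 0.176 0.082]
tin_a [162. 239.] 0.43 [0.515 0.318 0.003]
shaker [164. 235.] 0.31 [0.527 0.314 0.002]
basket [161. 237.] 0.72 [0.52  0.322 0.005]
knob_grip [404. 276.] 0.62 [ 0.419 -0.298  0.084]
guard [403. 276.] 0.49 [ 0.419 -0.297  0.076]
spray_can [220. 130.] 0.86 [0.765 0.144 0.152]
tape_roll [278. 132.] 0.56 [0.808 0.009 0.007]
tape_roll [401. 275.] 0.23 [ 0.421 -0.295  0.063]
bulb_box [348. 138.] 0.88 [ 0.755 -0.164  0.111]
```

View pics/top0.png

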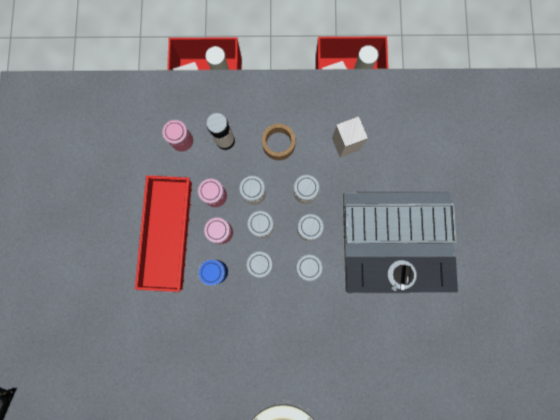

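View pics/scene0.png

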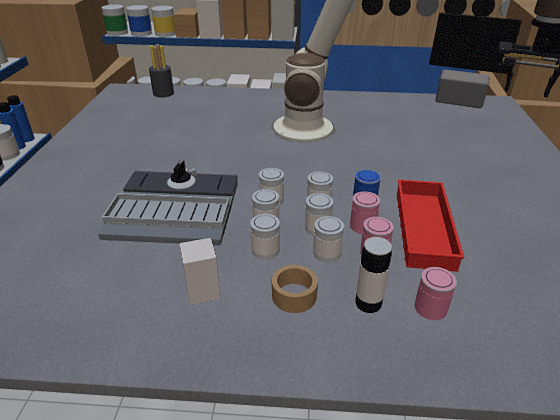

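Six bare tins stand in two columns, at about pixels (252–262, 190–265) and (305–310, 188–268). The pink and blue look-alikes are beside the basket at (162, 235). The shaker is at (400, 245), with its knob at (403, 275). Next I'll get exact poses.

```bash
cat >> h.py <<'E'
def tops(im,P,zlo=.072,zhi=.092):
    m=((P[...,2]>zlo)&(P[...,2]<zhi)).astype(np.uint8)
    n,l,s,c=cv2.connectedComponentsWithStats(m,connectivity=4)
    out=[]
    for i in range(1,n):
        if s[i,4]<60: continue
        k=l==i;p=P[k][:,:2].astype(np.float32)
        (x,y),rad=cv2.minEnclosingCircle(p)
        hsv=cv2.cvtColor(im,cv2.COLOR_RGB2HSV)[k]
        out.append((round((x),4),round(y,4),p.mean(0).round(4).tolist(),round(rad,3),int(s[i,4]),int(np.median(hsv[:,1]))))
    return out
E
python3 - <<'E'
from h import *
for n in('top','scene'):
    z=np.load(f'{n}0.npz');im=z['im'];d=z['d'];T=dict(mtx=z['mtx'],pose=z['pose']);P=cloud(T,d)
    print(n);
    for t in tops(im,P): print(t)
    hsv=cv2.cvtColor(im,cv2.COLOR_RGB2HSV)
    # basket: red & rim
    m=((hsv[...,0]<8)|(hsv[...,0]>174))&(hsv[...,1]>170)&(P[...,2]>.036)&(P[...,2]<.055)&(P[...,0]<.75)
    p=P[m][:,:2].astype(np.float32);print('basket rim',cv2.minAreaRect(p),p.min(0),p.max(0))
    # shaker
    m=(P[...,2]>.015)&(P[...,2]<.06)&(P[...,1]<-.14)&(P[...,0]<.68)&(P[...,0]>.3)
    p=P[m][:,:2].astype(np.float32);print('shaker',cv2.minAreaRect(p),p.min(0),p.max(0))
    m=(P[...,2]>.066)&(P[...,2]<.1)&(P[...,1]<-.2)&(P[...,0]<.6)&(P[...,0]>.3)
    p=P[m][:,:2].astype(np.float32);print('knob',m.sum(),cv2.minAreaRect(p),p.mean(0))
    if n=='top': cv2.imwrite('pics/knobz.png',cv2.resize(im[180:305,330:470,::-1],None,fx=5,fy=5,interpolation=cv2.INTER_CUBIC)[:600])
E
```

```text
top
(0.7857, 0.2745, [0.7842000126838684, 0.27410000562667847], 0.032, 482, 60)
(0.7725, -0.1734, [0.7544999718666077, -0.164000004529953], 0.04, 80, 32)
(0.6396, -0.0608, [0.6391000151634216, -0.06129999831318855], 0.032, 498, 23)
(0.6377, 0.0756, [0.6373999714851379, 0.07540000230073929], 0.032, 501, 23)
(0.6314, 0.1792, [0.6304000020027161, 0.17910000681877136], 0.032, 499, 52)
(0.5485, 0.0541, [0.5479999780654907, 0.05400000140070915], 0.032, 517, 23)
(0.5403, -0.0703, [0.5400999784469604, -0.07050000131130219], 0.032, 515, 23)
(0.5324, 0.1613, [0.5321999788284302, 0.16130000352859497], 0.032, 510, 47)
(0.4482, 0.0555, [0.4478999972343445, 0.05550000071525574], 0.032, 531, 23)
(0.4396, -0.0663, [0.4399000108242035, -0.06620000302791595], 0.032, 535, 23)
(0.4286, 0.1731, [0.4287000000476837, 0.17270000278949738], 0.032, 542, 166)
(0.422, -0.3017, [0.4221000075340271, -0.3012999892234802], 0.023, 138, 10)
basket rim ((0.530279815196991, 0.30512940883636475), (0.11236707121133804, 0.2898516058921814), 86.77576446533203) [0.38453317 0.24241292] [0.6774268  0.36736986]
shaker ((0.5074
[... 2020 characters left out ...]
7973, -0.1658, [0.8037999868392944, -0.16369999945163727], 0.03, 258, 27)
(0.7879, 0.2749, [0.791700005531311, 0.2736000120639801], 0.033, 747, 71)
(0.7881, 0.1546, [0.8051999807357788, 0.15109999477863312], 0.026, 226, 27)
basket rim ((0.5178154706954956, 0.017839282751083374), (0.6890998482704163, 0.29502007365226746), 86.90570068359375) [ 0.38493338 -0.3229738 ] [0.6829482  0.36960435]
shaker ((0.5099694728851318, -0.3026018440723419), (0.26463839411735535, 0.280930757522583), 0.4531390368938446) [ 0.37744164 -0.44361755] [ 0.6424629  -0.16173783]
knob 126 ((0.42476630210876465, -0.3017909824848175), (0.016375476494431496, 0.04823416844010353), 80.49813842773438) [ 0.4298706  -0.30080605]
```

View pics/knobz.png

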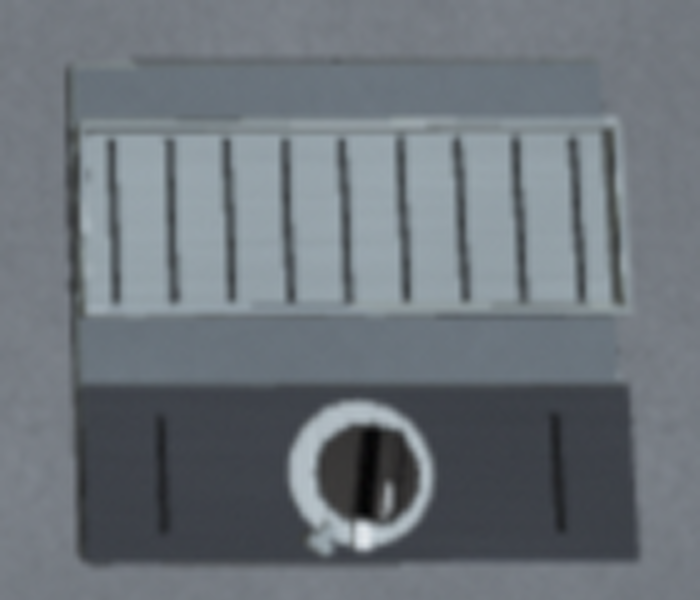

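Run:
```python
from h import *
for n in('top','scene'):
    z=np.load(f'{n}0.npz');im=z['im'];d=z['d'];T=dict(mtx=z['mtx'],pose=z['pose']);P=cloud(T,d)
    s=(P[...,1]<-.22)&(P[...,1]>-.40)&(P[...,0]<.65)&(P[...,0]>.45)
    for x in np.arange(.45,.65,.005):
        m=s&(abs(P[...,0]-x)<.0025)
        if m.sum(): print(n,round(x,3),P[m][:,2].min().round(4),P[m][:,2].max().round(4))
    m=s&(P[...,2]>.039)&(P[...,2]<.05);p=P[m]
    h=np.histogram(p[:,0],bins=np.arange(.46,.65,.004));print(list(zip(h[1].round(3),h[0])))
    hsv=cv2.cvtColor(im,cv2.COLOR_RGB2HSV)
    m=((hsv[...,0]<8)|(hsv[...,0]>174))&(hsv[...,1]>170)&(P[...,2]>.0)&(P[...,2]<.01)&(P[...,1]>.2)&(P[...,0]<.75)
    print('floor',cv2.minAreaRect(P[m][:,:2].astype(np.float32)),np.median(P[m][:,2]))
```

```text
top 0.45 0.0328 0.0405
top 0.455 0.0321 0.0417
top 0.46 0.0317 0.0422
top 0.465 0.0295 0.0404
top 0.47 0.0211 0.0322
top 0.475 0.0197 0.0312
top 0.48 0.0226 0.0318
top 0.485 0.0204 0.0318
top 0.49 0.0198 0.032
top 0.495 0.0206 0.031
top 0.5 0.0198 0.0466
top 0.505 0.0273 0.0533
top 0.51 0.0255 0.0357
top 0.515 0.0264 0.0347
top 0.52 0.0248 0.0338
top 0.525 0.0246 0.0344
top 0.53 0.0247 0.0347
top 0.535 0.025 0.0347
top 0.54 0.0252 0.0351
top 0.545 0.0246 0.0356
top 0.55 0.0253 0.0349
top 0.555 0.0247 0.0353
top 0.56 0.0251 0.0351
top 0.565 0.0236 0.0343
top 0.57 0.0244 0.0343
top 0.575 0.0257 0.0356
top 0.58 0.0252 0.0351
top 0.585 0.0255 0.0348
top 0.59 0.0255 0.0349
top 0.595 0.0249 0.0421
top 0.6 0.0298 0.0498
top 0.605 0.0206 0.03
top 0.61 0.0216 0.031
top 0.615 0.019 0.0303
top 0.62 0.0202 0.032
top 0.625 0.0199 0.0297
top 0.63 0.0205 0.032
top 0.635 0.0198 0.0304
top 0.64 -0.0028 0.0178
top 0.645 -0.0047 0.0071
[(np.float64(0.46), np.int64(10)), (np.float64(0.464), np.int64(4)), (np.float64(0.468), np.int64(0)), (np.float64(0.472), np.int64(0)), (np.float64(0.476), np.int64(0))
[... 3511 characters left out ...]
t64(0.58), np.int64(0)), (np.float64(0.584), np.int64(0)), (np.float64(0.588), np.int64(0)), (np.float64(0.592), np.int64(0)), (np.float64(0.596), np.int64(14)), (np.float64(0.6), np.int64(177)), (np.float64(0.604), np.int64(55)), (np.float64(0.608), np.int64(0)), (np.float64(0.612), np.int64(0)), (np.float64(0.616), np.int64(0)), (np.float64(0.62), np.int64(0)), (np.float64(0.624), np.int64(0)), (np.float64(0.628), np.int64(0)), (np.float64(0.632), np.int64(0)), (np.float64(0.636), np.int64(0)), (np.float64(0.64), np.int64(0)), (np.float64(0.644), np.int64(0))]
floor ((0.5311335325241089, 0.30463317036628723), (0.10856979340314865, 0.2931686043739319), 87.08737182617188) 0.00419151258605277
```

Request:
move_arm(series=[[[0,0,0.27,0.45,-0.98,-0.1,1],[0,0,0.27,0.45,-0.98,-0.1,1],[0,0,0.27,0.45,-0.98,-0.1,1],[0,0,0.27,0.45,-0.98,-0.1,1],[0,0,0.27,0.45,-0.98,-0.1,1],[0,0,0.27,0.45,-0.98,-0.1,1],[0,0,0.27,0.45,-0.98,-0.1,1],[0,0,0.27,0.45,-0.98,-0.1,1],[0,0,0.27,0.45,-0.98,-0.1,1]]])

```text
time_s: 1.62
tcp_pos: [0.4414, 0.0778, 0.2418]
ee_rot: [[0.007, 0.021, -1.0], [0.007, -1.0, -0.021], [-1.0, -0.007, -0.007]]
wrist_force: [0.5, 1.3, 0.0]
gripper_width: 0.995
```

```bash
cat >> h.py <<'E'
from scipy.spatial.transform import Rotation as R
def go(x,y,z,yaw=0):
    s=r.sense();Rt=R.from_euler('z',yaw,degrees=True).as_matrix()@np.array([[0,0,-1],[0,-1,0],[-1,0,0]]).astype(float)
    t=(R.from_matrix(Rt@s['ee_rot'].T).as_rotvec(degrees=True)/8).round(3)
    print('turn',t,'shift units',((np.array([x,y,z])-s['tcp_pos'])/.06).round(3),'F',s['wrist_force'].round(2),'t',s['time_s'],'w',s['gripper_width'].round(3),'tcp',s['tcp_pos'].round(4),'j',s['joints'].round(0))
E
cat > g.py <<'E'
import sys
from h import *
go(*map(float,sys.argv[1:]))
E
python3 g.py .449 .056 .117
```

```text
Traceback (most recent call last):
  File "g.py", line 3, in <module>
    go(*map(float,sys.argv[1:]))
    ~~^^^^^^^^^^^^^^^^^^^^^^^^^^
  File "h.py", line 28, in go
    print('turn',t,'shift units',((np.array([x,y,z])-s['tcp_pos'])/.06).round(3),'F',s['wrist_force'].round(2),'t',s['time_s'],'w',s['gripper_width'].round(3),'tcp',s['tcp_pos'].round(4),'j',s['joints'].round(0))
                                                                                                                                   ^^^^^^^^^^^^^^^^^^^^^^^^
AttributeError: 'float' object has no attribute 'round'
```

```bash
sed -i "s/s\['gripper_width'\].round(3)/round(s['gripper_width'],3)/" h.py; python3 g.py .449 .056 .117
```

```text
turn [-0.052  0.049 -0.152] shift units [ 0.127 -0.363 -2.08 ] F [0.49 1.32 0.02] t 1.625 w 0.995 tcp [0.4414 0.0778 0.2418] j [ 31.   7. -28.  -0. -54.  61.]
```

Request:
move_arm(series=[[[-0.05,0.05,-0.15,0.13,-0.36,0,1],[0,0,0,0,0,-0.5,1],[0,0,0,0,0,0,1]]])

```text
time_s: 2.0
tcp_pos: [0.4505, 0.0513, 0.2116]
ee_rot: [[0.001, -0.008, -1.0], [0.0, -1.0, 0.008], [-1.0, -0.0, -0.001]]
wrist_force: [-0.3, 0.1, 0.3]
gripper_width: 1.0
```

```bash
python3 g.py .449 .056 .117
```

```text
turn [-0.001  0.005  0.06 ] shift units [-0.026  0.078 -1.577] F [-0.31  0.05  0.29] t 2.0 w 1.0 tcp [0.4505 0.0513 0.2116] j [ 27.  10. -29.   0. -50.  62.]
```

Request:
move_arm(series=[[[0,0,0.06,-0.03,0.08,-0.75,1],[0,0,0,0,0,-0.7,1],[0,0,0,0,0,0,1]]])

```text
time_s: 2.38
tcp_pos: [0.4521, 0.0585, 0.1274]
ee_rot: [[0.011, 0.004, -1.0], [0.003, -1.0, -0.004], [-1.0, -0.003, -0.011]]
wrist_force: [0.2, 0.4, 0.1]
gripper_width: 1.0
```

```bash
python3 g.py .449 .056 .117; python3 -c "
from h import *
im,d,T=cap('wrist','w1');print(T['pose'].round(3))"
```

```text
turn [-0.023  0.076 -0.03 ] shift units [-0.052 -0.041 -0.173] F [0.18 0.41 0.1 ] t 2.375 w 1.0 tcp [0.4521 0.0585 0.1274] j [ 28.  17. -35.   0. -37.  62.]
[[ 0.005 -0.964 -0.267  0.526]
 [-1.    -0.005  0.002  0.058]
 [-0.003  0.267 -0.964  0.219]
 [ 0.     0.     0.     1.   ]]
```

View pics/w1.png

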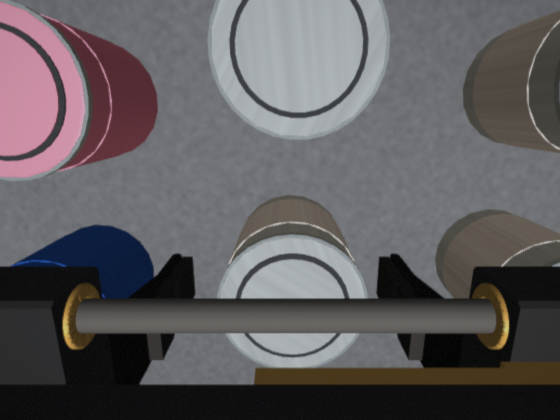

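The tin at (292, 300) sits between the jaws, so I'll close and lift it.

Request:
move_arm(series=[[[-0.02,0.07,-0.03,-0.05,-0.04,-0.17,1],[0,0,0,0,0,0,0],[0,0,0,0,0,0,0],[0,0,0,0,0,0,0],[0,0,0,0,0,0,0]]])

```text
time_s: 3.05
tcp_pos: [0.4529, 0.0575, 0.1236]
ee_rot: [[0.013, 0.002, -1.0], [0.005, -1.0, -0.002], [-1.0, -0.005, -0.013]]
wrist_force: [1.1, -2.0, -0.6]
gripper_width: 0.705
```

Request:
move_arm(series=[[[0,0,0,0,0,0.9,0],[0,0,0,0,0,0.9,0],[0,0,0,0,0,0,0],[0,0,0,0,0,0,0],[0,0,0,0,0,0,0]]])

```text
time_s: 3.68
tcp_pos: [0.4481, 0.0565, 0.228]
ee_rot: [[-0.001, -0.002, -1.0], [0.003, -1.0, 0.002], [-1.0, -0.003, 0.001]]
wrist_force: [0.3, 1.0, -4.3]
gripper_width: 0.706
```

```bash
python3 g.py .553 -.303 .22;python3 g.py .531 .305 .22
```

```text
turn [-0.022 -0.004  0.011] shift units [ 1.748 -5.991 -0.133] F [ 0.31  1.02 -4.33] t 3.675 w 0.706 tcp [0.4481 0.0565 0.228 ] j [ 28.   9. -28.  -0. -53.  62.]
turn [-0.022 -0.004  0.011] shift units [ 1.381  4.142 -0.133] F [ 0.31  1.02 -4.33] t 3.675 w 0.706 tcp [0.4481 0.0565 0.228 ] j [ 28.   9. -28.  -0. -53.  62.]
```

Full: 4.3 N. It goes in the far cradle slot.

Request:
move_arm(series=[[[0,0,0,0.22,-0.97,0.03,0],[0,0,0,0.22,-0.97,0.03,0],[0,0,0,0.22,-0.97,0,0],[0,0,0,0.22,-0.97,0,0],[0,0,0,0.22,-0.97,0,0],[0,0,0,0.22,-0.97,0,0],[0,0,0,0.22,-0.97,0,0],[0,0,0,0.22,-0.9,0,0],[0,0,0,0,0,0,0]]])

```text
time_s: 4.8
tcp_pos: [0.5506, -0.4171, 0.2091]
ee_rot: [[-0.032, 0.003, -0.999], [0.013, -1.0, -0.004], [-0.999, -0.013, 0.032]]
wrist_force: [-1.0, 0.4, -4.7]
gripper_width: 0.709
```

```bash
python3 g.py .553 -.395 .154
```

```text
turn [-0.093 -0.229 -0.024] shift units [ 0.04   0.368 -0.918] F [-1.04  0.37 -4.73] t 4.8 w 0.709 tcp [ 0.5506 -0.4171  0.2091] j [-24.  33.   6.   0. -65. 114.]
```

Request:
move_arm(series=[[[-0.09,-0.23,-0.02,0.04,0.37,0,0],[0,0,0,0,0,0,0]]])

```text
time_s: 5.05
tcp_pos: [0.5512, -0.394, 0.2024]
ee_rot: [[-0.009, -0.002, -1.0], [0.006, -1.0, 0.002], [-1.0, -0.006, 0.009]]
wrist_force: [0.2, 0.3, -4.1]
gripper_width: 0.706
```

```bash
python3 g.py .553 -.395 .154
```

```text
turn [-0.041 -0.061  0.016] shift units [ 0.031 -0.016 -0.807] F [ 0.21  0.32 -4.12] t 5.05 w 0.706 tcp [ 0.5512 -0.394   0.2024] j [-22.  31.   2.  -0. -62. 112.]
```

Request:
move_arm(series=[[[-0.04,-0.06,0.02,0.03,-0.02,-0.5,0],[0,0,0,0,0,-0.12,0]]])

```text
time_s: 5.3
tcp_pos: [0.5524, -0.3941, 0.1626]
ee_rot: [[-0.004, 0.002, -1.0], [0.002, -1.0, -0.002], [-1.0, -0.002, 0.004]]
wrist_force: [-0.7, 0.7, -4.3]
gripper_width: 0.704
```

```bash
python3 g.py .553 -.395 .154
```

```text
turn [-0.011 -0.026 -0.014] shift units [ 0.01  -0.015 -0.143] F [-0.69  0.73 -4.29] t 5.3 w 0.704 tcp [ 0.5524 -0.3941  0.1626] j [-22.  33.  -0.  -0. -57. 112.]
```

Request:
move_arm(series=[[[0,0,0,0,0,-0.12,0],[0,0,0,0,0,-0.04,0]]])

```text
time_s: 5.55
tcp_pos: [0.5525, -0.394, 0.153]
ee_rot: [[-0.005, 0.003, -1.0], [0.001, -1.0, -0.003], [-1.0, -0.001, 0.005]]
wrist_force: [-1.8, 1.6, -0.2]
gripper_width: 0.7
```

Request:
move_arm(series=[[[0,0,0,0,0,-0.03,0]]])

```text
time_s: 5.68
tcp_pos: [0.5525, -0.394, 0.1528]
ee_rot: [[-0.006, 0.004, -1.0], [0.001, -1.0, -0.004], [-1.0, -0.001, 0.006]]
wrist_force: [-3.7, 3.3, 5.1]
gripper_width: 0.706
```

Request:
move_arm(series=[[[0,0,0,0,0,0.04,0.87],[0,0,0,0,0,0.03,0.87],[0,0,0,0,0,0.6,0.87],[0,0,0,0,0,0.8,0.87],[0,0,0,-0.3,0.9,0.15,1],[0,0,0,-0.3,0.9,0.05,1],[0,0,0,-0.3,0.9,0.05,1],[0,0,0,-0.3,0.9,0.05,1],[0,0,0,-0.3,0.9,0,1],[0,0,0,-0.3,0.9,0,1],[0,0,0,0,0,0,1]]])

```text
time_s: 7.05
tcp_pos: [0.4492, -0.0658, 0.2761]
ee_rot: [[0.035, 0.005, -0.999], [-0.011, -1.0, -0.005], [-0.999, 0.011, -0.035]]
wrist_force: [0.0, -1.1, 0.5]
gripper_width: 0.999
```

```bash
cat > look.py <<'E'
import sys
from h import *
im,d,T=cap('top',sys.argv[1]);P=cloud(T,d)
print('TIN'); [print(t) for t in tops(im,P) if t[5]<35 and t[0]<.7]
print('CR'); [print(t) for t in tops(im,P,.100,.118) if t[0]<.7 and t[1]<-.15]
E
python3 look.py t2; python3 g.py .441 -.066 .117
```

```text
TIN
(0.6393, -0.0615, [0.63919997215271, -0.06129999831318855], 0.032, 501, 23)
(0.638, 0.0753, [0.6373000144958496, 0.07540000230073929], 0.032, 500, 23)
(0.5484, 0.0541, [0.5479999780654907, 0.05400000140070915], 0.032, 514, 23)
(0.5403, -0.0703, [0.5400999784469604, -0.07050000131130219], 0.032, 514, 23)
(0.5426, -0.3788, [0.5406000018119812, -0.3686999976634979], 0.027, 64, 29)
(0.422, -0.3017, [0.421999990940094, -0.30140000581741333], 0.023, 138, 9)
CR
(0.5461, -0.3948, [0.5447999835014343, -0.3935000002384186], 0.033, 570, 23)
turn [ 0.079  0.252 -0.021] shift units [-0.149  0.015 -2.654] F [-0.86 -0.11  0.95] t 7.1 w 1.002 tcp [ 0.4499 -0.0669  0.2762] j [ 13.   5. -25.   1. -58.  77.]
```

View pics/t2.png

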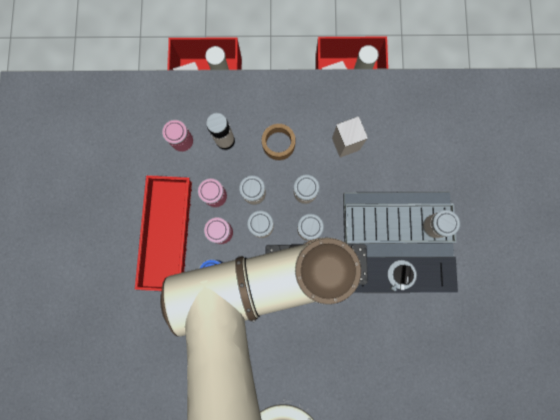

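The first tin stands at the right end of the cradle, pixel (446, 224). Next is the tin under the arm.

Request:
move_arm(series=[[[0.08,0.25,-0.02,-0.15,0.02,-0.6,1],[0,0,0,0,0,-0.6,1],[0,0,0,0,0,-0.3,1],[0,0,0,0,0,0,1]]])

```text
time_s: 7.6
tcp_pos: [0.445, -0.0686, 0.1872]
ee_rot: [[0.011, -0.004, -1.0], [0.001, -1.0, 0.004], [-1.0, -0.001, -0.011]]
wrist_force: [0.2, 0.4, 0.4]
gripper_width: 1.003
```

```bash
python3 g.py .441 -.066 .118
```

```text
turn [-0.006  0.079  0.03 ] shift units [-0.066  0.043 -1.154] F [0.15 0.38 0.35] t 7.6 w 1.003 tcp [ 0.445  -0.0686  0.1872] j [ 12.  11. -32.   0. -46.  78.]
```

Request:
move_arm(series=[[[0,0.08,0.03,-0.08,0.04,-0.6,1],[0,0.05,0,-0.05,0,-0.48,1],[0,0.02,0,-0.02,0,-0.05,1]]])

```text
time_s: 7.98
tcp_pos: [0.4406, -0.0678, 0.1217]
ee_rot: [[0.001, -0.002, -1.0], [0.002, -1.0, 0.002], [-1.0, -0.002, -0.001]]
wrist_force: [0.5, 0.3, 0.0]
gripper_width: 0.999
```

```bash
python3 g.py .441 -.066 .118
```

```text
turn [-0.011  0.004  0.018] shift units [ 0.006  0.03  -0.062] F [0.52 0.3  0.05] t 7.975 w 0.999 tcp [ 0.4406 -0.0678  0.1217] j [ 12.  17. -37.  -0. -36.  78.]
```

Request:
move_arm(series=[[[0,0,0,0,0.03,-0.03,0],[0,0,0,0,0,0,0],[0,0,0,0,0,0,0],[0,0,0,0,0,0,0]]])

```text
time_s: 8.48
tcp_pos: [0.4434, -0.0661, 0.1234]
ee_rot: [[0.009, -0.003, -1.0], [0.003, -1.0, 0.003], [-1.0, -0.003, -0.009]]
wrist_force: [0.2, 0.6, -4.7]
gripper_width: 0.705
```

Request:
move_arm(series=[[[0,0,0,0,0,0.9,0],[0,0,0,0,0,0.9,0],[0,0,0,0,0,0.05,0],[0,0,0,0,0,0.02,0],[0,0,0,0,0,0.02,0]]])

```text
time_s: 9.1
tcp_pos: [0.4382, -0.0661, 0.2345]
ee_rot: [[-0.005, -0.005, -1.0], [0.003, -1.0, 0.005], [-1.0, -0.003, 0.005]]
wrist_force: [-0.1, -0.2, -3.2]
gripper_width: 0.706
```

```bash
python3 g.py .553 -.303 .22;python3 g.py .531 .305 .22
```

```text
turn [-0.023 -0.039  0.039] shift units [ 1.913 -3.948 -0.242] F [-0.14 -0.22 -3.23] t 9.1 w 0.706 tcp [ 0.4382 -0.0661  0.2345] j [ 12.   8. -29.  -0. -54.  77.]
turn [-0.023 -0.039  0.039] shift units [ 1.547  6.186 -0.242] F [-0.14 -0.22 -3.23] t 9.1 w 0.706 tcp [ 0.4382 -0.0661  0.2345] j [ 12.   8. -29.  -0. -54.  77.]
```

Request:
move_arm(series=[[[0,0,0,0,0,0.02,0],[0,0,0,0,0,0.02,0]]])

```text
time_s: 9.35
tcp_pos: [0.437, -0.0663, 0.2346]
ee_rot: [[-0.011, -0.006, -1.0], [0.003, -1.0, 0.006], [-1.0, -0.002, 0.011]]
wrist_force: [-0.1, -0.2, -4.8]
gripper_width: 0.709
```

Request:
move_arm(series=[[[0,0,0,0,0,0.02,0]]])

```text
time_s: 9.48
tcp_pos: [0.4369, -0.0663, 0.2354]
ee_rot: [[-0.012, -0.006, -1.0], [0.002, -1.0, 0.006], [-1.0, -0.002, 0.012]]
wrist_force: [0.7, 0.1, -4.7]
gripper_width: 0.707
```

```bash
python3 g.py .553 -.303 .22
```

```text
turn [-0.017 -0.089  0.042] shift units [ 1.935 -3.945 -0.256] F [ 0.71  0.1  -4.66] t 9.475 w 0.707 tcp [ 0.4369 -0.0663  0.2354] j [ 12.   8. -28.  -0. -55.  77.]
```

Also full, so it goes in the middle slot.

Request:
move_arm(series=[[[0,-0.08,0.04,0.4,-0.8,0.03,0],[0,0,0,0.4,-0.8,0.03,0],[0,0,0,0.4,-0.8,0.03,0],[0,0,0,0.4,-0.8,0.03,0],[0,0,0,0.2,-0.5,0.03,0],[0,0,0,0,0,0.03,0],[0,0,0,0,0,0.03,0]]])

```text
time_s: 10.35
tcp_pos: [0.548, -0.2947, 0.2449]
ee_rot: [[-0.005, 0.004, -1.0], [0.004, -1.0, -0.004], [-1.0, -0.004, 0.005]]
wrist_force: [-0.5, 0.0, -4.5]
gripper_width: 0.704
```

```bash
python3 g.py .554 -.303 .154
```

```text
turn [-0.031 -0.033 -0.025] shift units [ 0.1   -0.138 -1.514] F [-0.48  0.03 -4.47] t 10.35 w 0.704 tcp [ 0.548  -0.2947  0.2449] j [-13.  24.  -4.  -0. -63. 104.]
```

Request:
move_arm(series=[[[-0.03,-0.03,-0.02,0.1,-0.14,-0.6,0],[0,0,0,0,0,-0.5,0],[0,0,0,0,0,-0.1,0],[0,0,0,0,0,0,0]]])

```text
time_s: 10.85
tcp_pos: [0.5543, -0.3, 0.174]
ee_rot: [[0.002, 0.006, -1.0], [-0.001, -1.0, -0.006], [-1.0, 0.001, -0.002]]
wrist_force: [-0.3, 0.3, -4.3]
gripper_width: 0.703
```

```bash
python3 g.py .554 -.303 .154
```

```text
turn [ 0.007  0.017 -0.04 ] shift units [-0.005 -0.051 -0.333] F [-0.27  0.33 -4.33] t 10.85 w 0.703 tcp [ 0.5543 -0.3     0.174 ] j [-14.  28.  -8.   0. -54. 104.]
```

Request:
move_arm(series=[[[0,0,-0.04,0,-0.05,-0.25,0],[0,0,0,0,0,-0.04,0]]])

```text
time_s: 11.1
tcp_pos: [0.5553, -0.3029, 0.158]
ee_rot: [[0.006, 0.001, -1.0], [-0.002, -1.0, -0.001], [-1.0, 0.002, -0.006]]
wrist_force: [-0.6, -0.7, -4.0]
gripper_width: 0.704
```

Request:
move_arm(series=[[[0,0,0,0,0,-0.08,0]]])

```text
time_s: 11.22
tcp_pos: [0.5559, -0.3031, 0.1539]
ee_rot: [[0.008, 0.001, -1.0], [-0.003, -1.0, -0.001], [-1.0, 0.003, -0.008]]
wrist_force: [0.0, 0.4, -4.3]
gripper_width: 0.708
```

Request:
move_arm(series=[[[0,0.05,0,0,0,-0.06,0]]])

```text
time_s: 11.35
tcp_pos: [0.556, -0.3031, 0.1524]
ee_rot: [[0.001, 0.002, -1.0], [-0.004, -1.0, -0.002], [-1.0, 0.004, -0.001]]
wrist_force: [-4.5, 5.3, 14.1]
gripper_width: 0.709
```

Request:
move_arm(series=[[[0,0,0,0,0,0.04,0.87],[0,0,0,0,0,0.03,0.87],[0,0,0,0,0,0.6,0.87],[0,0,0,0,0,0.8,0.87],[0,0,0,-0.06,0.8,0.1,1],[0,0,0,-0.06,0.8,0,1],[0,0,0,-0.06,0.8,0,1],[0,0,0,-0.06,0.8,0,1],[0,0,0,-0.02,0.5,0,1],[0,0,0,0,0,0,1],[0,0,0,0,0,0,1]]])

```text
time_s: 12.72
tcp_pos: [0.5444, -0.078, 0.2586]
ee_rot: [[0.023, 0.002, -1.0], [-0.01, -1.0, -0.002], [-1.0, 0.01, -0.023]]
wrist_force: [0.2, -0.5, 0.5]
gripper_width: 1.001
```

```bash
python3 look.py t3; python3 g.py .5415 -.0705 .118
```

```text
TIN
(0.6441, 0.0762, [0.65420001745224, 0.07689999788999557], 0.03, 186, 23)
(0.5433, -0.3891, [0.5386999845504761, -0.3711000084877014], 0.031, 80, 26)
(0.5209, -0.0717, [0.5178999900817871, -0.07150000333786011], 0.024, 104, 23)
(0.422, -0.302, [0.4221999943256378, -0.30140000581741333], 0.023, 137, 10)
CR
(0.5513, -0.304, [0.5509999990463257, -0.30300000309944153], 0.032, 562, 23)
(0.5459, -0.3948, [0.544700026512146, -0.39340001344680786], 0.033, 572, 23)
turn [ 0.07   0.166 -0.01 ] shift units [-0.049  0.128 -2.342] F [ 0.59  0.23 -0.07] t 12.775 w 0.997 tcp [ 0.5444 -0.0782  0.2585] j [  9.  16. -14.   1. -59.  81.]
```

Request:
move_arm(series=[[[0.07,0.17,-0.01,-0.08,0.13,-0.6,1],[0,0.05,0,-0.03,0,-0.6,1],[0,0.05,0,-0.03,0,-0.4,1],[0,0.03,0,0,0,-0.1,1]]])

```text
time_s: 13.28
tcp_pos: [0.5372, -0.0746, 0.1554]
ee_rot: [[-0.015, -0.006, -1.0], [0.0, -1.0, 0.006], [-1.0, 0.0, 0.015]]
wrist_force: [0.2, 0.2, -0.8]
gripper_width: 0.999
```

```bash
python3 g.py .5415 -.0705 .118
```

```text
turn [-0.    -0.106  0.046] shift units [ 0.072  0.068 -0.624] F [ 0.18  0.17 -0.78] t 13.275 w 0.999 tcp [ 0.5372 -0.0746  0.1554] j [  9.  22. -21.  -0. -47.  81.]
```

Request:
move_arm(series=[[[0,-0.1,0.04,0.05,0.07,-0.45,1],[0,0,0,0,0,-0.12,1],[0,0,0,0,0,0,1]]])

```text
time_s: 13.65
tcp_pos: [0.5425, -0.0723, 0.1226]
ee_rot: [[0.004, -0.003, -1.0], [-0.001, -1.0, 0.003], [-1.0, 0.001, -0.004]]
wrist_force: [0.5, 0.5, -0.4]
gripper_width: 1.002
```

```bash
python3 g.py .5415 -.0705 .118
```

```text
turn [0.004 0.027 0.02 ] shift units [-0.017  0.029 -0.076] F [ 0.53  0.54 -0.44] t 13.65 w 1.002 tcp [ 0.5425 -0.0723  0.1226] j [  9.  25. -23.   0. -42.  80.]
```

Request:
move_arm(series=[[[0,0,0,0,0.03,-0.04,0],[0,0,0,0,0,0,0],[0,0,0,0,0,0,0],[0,0,0,0,0,0,0],[0,0,0,0,0,0.9,0],[0,0,0,0,0,0.9,0],[0,0,0,0,0,0.05,0],[0,0,0,0,0,0.02,0],[0,0,0,0,0,0.02,0],[0,0,0,0,0,0.02,0],[0,0,0,0,0,0.02,0]]])

```text
time_s: 15.02
tcp_pos: [0.5403, -0.0705, 0.2361]
ee_rot: [[-0.004, -0.004, -1.0], [-0.0, -1.0, 0.004], [-1.0, 0.0, 0.004]]
wrist_force: [0.1, 0.1, -1.4]
gripper_width: 0.708
```

```bash
python3 g.py .554 -.211 .22;python3 g.py .531 .305 .22
```

```text
turn [ 0.003 -0.031  0.028] shift units [ 0.229 -2.341 -0.268] F [ 0.1   0.11 -1.37] t 15.025 w 0.708 tcp [ 0.5403 -0.0705  0.2361] j [ 10.  17. -15.  -0. -58.  80.]
turn [ 0.003 -0.031  0.028] shift units [-0.155  6.259 -0.268] F [ 0.1   0.11 -1.37] t 15.025 w 0.708 tcp [ 0.5403 -0.0705  0.2361] j [ 10.  17. -15.  -0. -58.  80.]
```

Request:
move_arm(series=[[[0,0,0,0,0,0.02,0]]])

```text
time_s: 15.15
tcp_pos: [0.5402, -0.0705, 0.2368]
ee_rot: [[-0.005, -0.004, -1.0], [-0.001, -1.0, 0.004], [-1.0, 0.001, 0.005]]
wrist_force: [0.4, -0.4, -0.8]
gripper_width: 0.707
```

Empty: about 1.1 N. It goes in the basket's far slot.

Request:
move_arm(series=[[[0,0,0.03,0.2,0.9,0.03,0],[0,0,0,0.2,0.9,0.03,0],[0,0,0,0.2,0.9,0.03,0],[0,0,0,0.2,0.9,0.03,0],[0,0,0,0.2,0.9,0.03,0],[0,0,0,0.2,0.9,0.03,0],[0,0,0,0.2,0.6,0.03,0],[0,0,0,0,0,0.03,0],[0,0,0,0,0,0.03,0]]])

```text
time_s: 16.27
tcp_pos: [0.6248, 0.3004, 0.2504]
ee_rot: [[-0.009, -0.002, -1.0], [-0.003, -1.0, 0.002], [-1.0, 0.004, 0.009]]
wrist_force: [0.4, -0.3, -2.0]
gripper_width: 0.708
```

```bash
python3 g.py .624 .300 .127 -3.3
```

```text
turn [ 0.023 -0.063 -0.395] shift units [-0.013 -0.007 -2.057] F [ 0.4  -0.31 -1.96] t 16.275 w 0.708 tcp [0.6248 0.3004 0.2504] j [ 39.  30.   8.  -0. -68.  51.]
```

Request:
move_arm(series=[[[0,-0.05,0,-0.02,0,-0.6,0],[0,0,0,0,0,-0.6,0],[0,0,0,0,0,-0.3,0],[0,0,0,0,0,0,0]]])

```text
time_s: 16.77
tcp_pos: [0.6233, 0.2951, 0.1604]
ee_rot: [[-0.0, -0.007, -1.0], [-0.003, -1.0, 0.007], [-1.0, 0.003, 0.0]]
wrist_force: [0.1, -0.5, -0.2]
gripper_width: 0.708
```

```bash
python3 g.py .624 .300 .127
```

```text
turn [ 0.021 -0.002  0.053] shift units [ 0.012  0.081 -0.557] F [ 0.08 -0.48 -0.24] t 16.775 w 0.708 tcp [0.6233 0.2951 0.1604] j [ 39.  34.   1.   0. -57.  51.]
```

Request:
move_arm(series=[[[0,0,0.05,0.01,0.12,-0.4,0],[0,0,0,0,0,-0.08,0],[0,0,0,0,0,0,0]]])

```text
time_s: 17.15
tcp_pos: [0.6258, 0.3009, 0.136]
ee_rot: [[0.006, -0.002, -1.0], [-0.0, -1.0, 0.002], [-1.0, 0.0, -0.006]]
wrist_force: [0.7, 0.1, -2.2]
gripper_width: 0.706
```

```bash
python3 g.py .624 .300 .127
```

```text
turn [0.002 0.04  0.014] shift units [-0.03  -0.016 -0.149] F [ 0.69  0.15 -2.19] t 17.15 w 0.706 tcp [0.6258 0.3009 0.136 ] j [ 39.  36.   0.   0. -54.  51.]
```

Request:
move_arm(series=[[[0,0,0,-0.03,-0.01,-0.12,0],[0,0,0,0,0,-0.04,0]]])

```text
time_s: 17.4
tcp_pos: [0.6247, 0.3003, 0.1284]
ee_rot: [[0.009, -0.002, -1.0], [0.002, -1.0, 0.002], [-1.0, -0.002, -0.009]]
wrist_force: [0.0, 0.7, -0.9]
gripper_width: 0.707
```

Request:
move_arm(series=[[[0,0,0,0,0,-0.05,0]]])

```text
time_s: 17.52
tcp_pos: [0.6253, 0.3005, 0.1269]
ee_rot: [[0.011, -0.002, -1.0], [0.002, -1.0, 0.002], [-1.0, -0.002, -0.011]]
wrist_force: [-2.9, -0.4, 9.3]
gripper_width: 0.705
```

Request:
move_arm(series=[[[0,0,0,0,0,0.04,0.87],[0,0,0,0,0,0.03,0.87],[0,0,0,0,0,0.6,0.87],[0,0,0,0,0,0.9,0.87],[0,0,0,0,0,0.7,1],[0,0,0,-0.25,-0.85,0,1],[0,0,0,-0.25,-0.85,0,1],[0,0,0,-0.25,-0.85,0,1],[0,0,0,-0.25,-0.85,0,1],[0,0,0,-0.2,-0.5,0,1],[0,0,0,0,0,0,1],[0,0,0,0,0,0,1]]])

```text
time_s: 19.02
tcp_pos: [0.5509, 0.0608, 0.2702]
ee_rot: [[0.019, 0.0, -1.0], [0.005, -1.0, -0.0], [-1.0, -0.005, -0.019]]
wrist_force: [0.4, 0.1, 0.3]
gripper_width: 1.001
```

```bash
python3 look.py t4; python3 g.py .5495 .054 .119
```

```text
TIN
(0.6393, -0.0621, [0.6396999955177307, -0.06210000067949295], 0.032, 484, 23)
(0.6257, 0.3015, [0.6327999830245972, 0.3025999963283539], 0.031, 269, 23)
(0.5417, -0.3866, [0.5375000238418579, -0.3711000084877014], 0.03, 70, 29)
(0.5349, 0.0542, [0.5278000235557556, 0.054099999368190765], 0.028, 134, 23)
(0.422, -0.3023, [0.4219000041484833, -0.30140000581741333], 0.023, 138, 9)
CR
(0.5515, -0.3038, [0.5511999726295471, -0.30300000309944153], 0.032, 562, 23)
(0.5452, -0.3949, [0.544700026512146, -0.39329999685287476], 0.033, 570, 23)
turn [-0.033  0.132 -0.004] shift units [-0.024 -0.118 -2.518] F [0.23 0.17 0.51] t 19.075 w 1.002 tcp [0.5509 0.0611 0.2701] j [ 23.  16. -12.   0. -61.  67.]
```

View pics/t4.png

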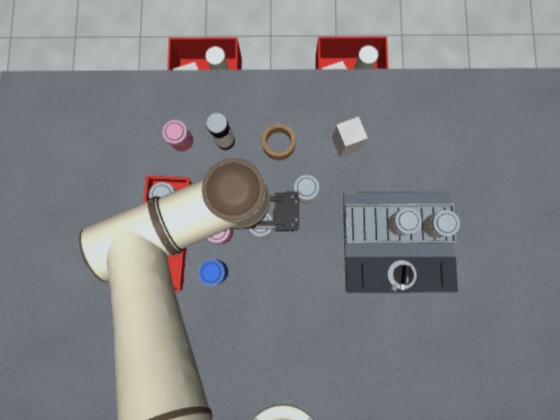

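The empty tin stands in the basket at (162, 192), and two full ones are in the cradle. I'll lower onto tin four.

Request:
move_arm(series=[[[-0.03,0.13,0,-0.05,-0.12,-0.6,1],[0,0,0,0,0,-0.6,1],[0,0,0,0,0,-0.5,1],[0,0,0,0,0,-0.15,1],[0,0,0,0,0,0,1]]])

```text
time_s: 19.7
tcp_pos: [0.5512, 0.0589, 0.1571]
ee_rot: [[0.005, 0.008, -1.0], [0.001, -1.0, -0.008], [-1.0, -0.001, -0.005]]
wrist_force: [-0.0, -0.2, 0.2]
gripper_width: 0.997
```

```bash
python3 g.py .5495 .054 .119
```

```text
turn [-0.01   0.035 -0.054] shift units [-0.028 -0.081 -0.636] F [-0.02 -0.23  0.2 ] t 19.7 w 0.997 tcp [0.5512 0.0589 0.1571] j [ 23.  23. -20.   0. -47.  68.]
```

Request:
move_arm(series=[[[0,0.03,-0.05,-0.04,-0.08,-0.5,1],[0,0,0,0,0,-0.15,1],[0,0,0,0,0,0,1]]])

```text
time_s: 20.08
tcp_pos: [0.5522, 0.056, 0.1216]
ee_rot: [[0.01, 0.003, -1.0], [0.004, -1.0, -0.003], [-1.0, -0.004, -0.01]]
wrist_force: [0.4, -0.8, -0.1]
gripper_width: 1.0
```

```bash
python3 g.py .5495 .054 .119
```

```text
turn [-0.026  0.07  -0.024] shift units [-0.045 -0.033 -0.043] F [ 0.37 -0.83 -0.06] t 20.075 w 1.0 tcp [0.5522 0.056  0.1216] j [ 23.  26. -22.   0. -42.  68.]
```

Request:
move_arm(series=[[[-0.02,0.07,-0.02,-0.05,-0.03,-0.03,1],[0,0,0,0,0,0,0],[0,0,0,0,0,0,0],[0,0,0,0,0,0,0],[0,0,0,0,0,0,0],[0,0,0,0,0,0.9,0],[0,0,0,0,0,0.9,0],[0,0,0,0,0,0.05,0],[0,0,0,0,0,0.02,0],[0,0,0,0,0,0.02,0],[0,0,0,0,0,0.02,0],[0,0,0,0,0,0.02,0]]])

```text
time_s: 21.58
tcp_pos: [0.5471, 0.0538, 0.2352]
ee_rot: [[-0.009, -0.0, -1.0], [-0.001, -1.0, 0.0], [-1.0, 0.001, 0.009]]
wrist_force: [-0.3, -0.2, -0.9]
gripper_width: 0.705
```

Request:
move_arm(series=[[[0,0,0,0,0,0.02,0]]])

```text
time_s: 21.7
tcp_pos: [0.547, 0.0538, 0.2359]
ee_rot: [[-0.01, -0.0, -1.0], [-0.001, -1.0, 0.0], [-1.0, 0.001, 0.01]]
wrist_force: [1.0, 0.5, -1.2]
gripper_width: 0.709
```

```bash
python3 g.py .554 -.211 .22;python3 g.py .531 .305 .22
```

```text
turn [ 0.011 -0.071  0.002] shift units [ 0.117 -4.413 -0.265] F [ 1.02  0.47 -1.21] t 21.7 w 0.709 tcp [0.547  0.0538 0.2359] j [ 22.  18. -15.  -0. -58.  68.]
turn [ 0.011 -0.071  0.002] shift units [-0.266  4.187 -0.265] F [ 1.02  0.47 -1.21] t 21.7 w 0.709 tcp [0.547  0.0538 0.2359] j [ 22.  18. -15.  -0. -58.  68.]
```

Empty. It goes in the middle basket slot.

Request:
move_arm(series=[[[0,-0.07,0,-0.05,0.9,0.03,0],[0,0,0,-0.05,0.9,0.03,0],[0,0,0,-0.05,0.9,0.03,0],[0,0,0,-0.05,0.9,0.03,0],[0,0,0,-0.05,0.6,0.03,0],[0,0,0,0,0,0,0],[0,0,0,0,0,0,0]]])

```text
time_s: 22.58
tcp_pos: [0.5308, 0.3127, 0.2438]
ee_rot: [[-0.001, -0.003, -1.0], [-0.003, -1.0, 0.003], [-1.0, 0.003, 0.001]]
wrist_force: [0.2, 0.2, -0.8]
gripper_width: 0.708
```

```bash
python3 g.py .531 .305 .127
```

```text
turn [ 0.022 -0.007  0.021] shift units [ 0.004 -0.128 -1.947] F [ 0.17  0.2  -0.8 ] t 22.575 w 0.708 tcp [0.5308 0.3127 0.2438] j [ 46.  23.  -5.   0. -62.  44.]
```

Request:
move_arm(series=[[[0.02,0,0.02,0,-0.1,-0.6,0],[0,0,0,0,0,-0.6,0],[0,0,0,0,0,-0.3,0],[0,0,0,0,0,0,0]]])

```text
time_s: 23.08
tcp_pos: [0.5316, 0.3016, 0.1526]
ee_rot: [[-0.0, -0.006, -1.0], [0.0, -1.0, 0.006], [-1.0, -0.0, 0.0]]
wrist_force: [0.7, 0.1, -1.1]
gripper_width: 0.711
```

```bash
python3 g.py .531 .305 .127
```

```text
turn [-0.001 -0.001  0.04 ] shift units [-0.01   0.056 -0.427] F [ 0.66  0.09 -1.06] t 23.075 w 0.711 tcp [0.5316 0.3016 0.1526] j [ 45.  28. -12.  -0. -50.  45.]
```

Request:
move_arm(series=[[[0,0,0.04,-0.01,0.06,-0.33,0],[0,0,0,0,0,-0.05,0]]])

```text
time_s: 23.32
tcp_pos: [0.5325, 0.3043, 0.1319]
ee_rot: [[0.003, -0.001, -1.0], [0.002, -1.0, 0.001], [-1.0, -0.002, -0.003]]
wrist_force: [0.2, -0.5, -1.1]
gripper_width: 0.704
```

Request:
move_arm(series=[[[0,0,0,0,0,-0.06,0]]])

```text
time_s: 23.45
tcp_pos: [0.5334, 0.3045, 0.1297]
ee_rot: [[0.005, -0.002, -1.0], [0.004, -1.0, 0.002], [-1.0, -0.004, -0.005]]
wrist_force: [0.7, 0.2, -1.6]
gripper_width: 0.708
```

Request:
move_arm(series=[[[0,0,0,-0.02,0,-0.06,0]]])

```text
time_s: 23.58
tcp_pos: [0.5326, 0.3045, 0.127]
ee_rot: [[0.007, -0.002, -1.0], [0.005, -1.0, 0.002], [-1.0, -0.005, -0.007]]
wrist_force: [0.3, -0.3, 9.8]
gripper_width: 0.707
```

Request:
move_arm(series=[[[0,0,0,0,0,-0.05,0]]])

```text
time_s: 23.7
tcp_pos: [0.5328, 0.3046, 0.127]
ee_rot: [[0.008, -0.001, -1.0], [0.004, -1.0, 0.001], [-1.0, -0.004, -0.008]]
wrist_force: [-8.2, -1.7, 19.1]
gripper_width: 0.707
```

Request:
move_arm(series=[[[0,0,0,0,0,0.06,0.87],[0,0,0,0,0,0.03,0.87],[0,0,0,0,0,0.6,0.87],[0,0,0,0,0,0.9,0.87],[0,0,0,0,0,0.7,1],[0,0,0,0.4,-0.85,0,1],[0,0,0,0.4,-0.85,0,1],[0,0,0,0.4,-0.85,0,1],[0,0,0,0.35,-0.85,0,1],[0,0,0,0.2,-0.4,0,1],[0,0,0,0,0,0,1],[0,0,0,0,0,0,1]]])

```text
time_s: 25.2
tcp_pos: [0.6411, 0.0712, 0.2727]
ee_rot: [[0.018, 0.003, -1.0], [0.009, -1.0, -0.003], [-1.0, -0.009, -0.018]]
wrist_force: [-0.9, 0.1, -0.2]
gripper_width: 0.998
```

```bash
python3 look.py t5; python3 g.py .639 .0755 .119
```

```text
TIN
(0.6395, -0.0618, [0.63919997215271, -0.06129999831318855], 0.032, 498, 23)
(0.6367, 0.0754, [0.629800021648407, 0.07530000060796738], 0.032, 363, 23)
(0.6142, 0.2845, [0.6148999929428101, 0.28369998931884766], 0.025, 197, 22)
(0.542, -0.3879, [0.5374000072479248, -0.3709000051021576], 0.03, 74, 28)
(0.422, -0.302, [0.421999990940094, -0.3012999892234802], 0.023, 137, 10)
CR
(0.5509, -0.304, [0.5511000156402588, -0.30300000309944153], 0.032, 560, 23)
(0.546, -0.3947, [0.544700026512146, -0.39340001344680786], 0.033, 567, 23)
turn [-0.063  0.126 -0.025] shift units [-0.035  0.067 -2.562] F [-1.39  0.71  0.04] t 25.25 w 0.999 tcp [0.6411 0.0715 0.2727] j [ 21.  24.   1.  -0. -66.  70.]
```

View pics/t5.png

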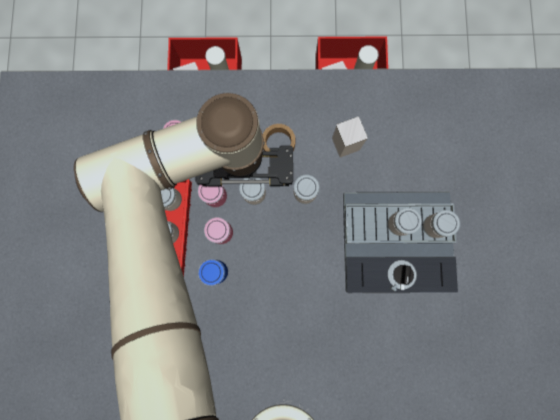

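Tin five at (252, 189) is where expected and the gripper is above it.

Request:
move_arm(series=[[[-0.06,0.13,-0.02,-0.05,0.07,-0.6,1],[0,0,0,0,0,-0.6,1],[0,0,0,0,0,-0.5,1],[0,0,0,0,0,-0.2,1],[0,0,0,0,0,0,1]]])

```text
time_s: 25.88
tcp_pos: [0.6371, 0.0822, 0.1585]
ee_rot: [[0.004, 0.01, -1.0], [0.002, -1.0, -0.01], [-1.0, -0.002, -0.004]]
wrist_force: [-0.7, 1.0, 0.7]
gripper_width: 1.003
```

```bash
python3 g.py .639 .0755 .119
```

```text
turn [-0.013  0.032 -0.07 ] shift units [ 0.031 -0.111 -0.658] F [-0.68  1.02  0.66] t 25.875 w 1.003 tcp [0.6371 0.0822 0.1585] j [ 22.  30.  -7.  -0. -53.  69.]
```

Request:
move_arm(series=[[[0,0.03,-0.07,0.02,-0.13,-0.5,1],[0,0,0,0,0,-0.15,1],[0,0,0,0,0,0,1]]])

```text
time_s: 26.25
tcp_pos: [0.6411, 0.0763, 0.1239]
ee_rot: [[0.01, 0.003, -1.0], [0.004, -1.0, -0.003], [-1.0, -0.004, -0.01]]
wrist_force: [0.2, 0.9, 0.7]
gripper_width: 1.001
```

```bash
python3 g.py .639 .0755 .119
```

```text
turn [-0.027  0.068 -0.021] shift units [-0.036 -0.014 -0.082] F [0.18 0.89 0.74] t 26.25 w 1.001 tcp [0.6411 0.0763 0.1239] j [ 21.  33.  -8.  -0. -49.  69.]
```

Request:
move_arm(series=[[[-0.02,0.07,-0.02,-0.04,-0.01,-0.06,1],[0,0,0,0,0,0,0],[0,0,0,0,0,0,0],[0,0,0,0,0,0,0],[0,0,0,0,0,0,0],[0,0,0,0,0,0.9,0],[0,0,0,0,0,0.9,0],[0,0,0,0,0,0.05,0],[0,0,0,0,0,0.02,0],[0,0,0,0,0,0.02,0],[0,0,0,0,0,0.02,0],[0,0,0,0,0,0.02,0]]])

```text
time_s: 27.75
tcp_pos: [0.6337, 0.0755, 0.2292]
ee_rot: [[-0.02, -0.003, -1.0], [-0.001, -1.0, 0.003], [-1.0, 0.001, 0.02]]
wrist_force: [-0.2, 0.3, -4.3]
gripper_width: 0.703
```

Request:
move_arm(series=[[[0,0,0,0,0,0.02,0]]])

```text
time_s: 27.88
tcp_pos: [0.6335, 0.0755, 0.2298]
ee_rot: [[-0.021, -0.003, -1.0], [-0.001, -1.0, 0.003], [-1.0, 0.001, 0.021]]
wrist_force: [0.2, 0.7, -4.1]
gripper_width: 0.706
```

```bash
python3 look.py t6; python3 g.py .554 -.211 .22;python3 g.py .438 .310 .22
```

```text
TIN
(0.6397, -0.0615, [0.63919997215271, -0.061400000005960464], 0.032, 498, 23)
(0.6079, 0.2783, [0.609499990940094, 0.2800000011920929], 0.018, 93, 22)
(0.5433, -0.3889, [0.5388000011444092, -0.3709999918937683], 0.031, 77, 28)
(0.422, -0.3022, [0.42260000109672546, -0.30140000581741333], 0.023, 135, 10)
CR
(0.5514, -0.3041, [0.5511000156402588, -0.30300000309944153], 0.032, 561, 23)
(0.5459, -0.3948, [0.5446000099182129, -0.39340001344680786], 0.032, 569, 23)
turn [ 0.007 -0.149  0.02 ] shift units [-1.327 -4.774 -0.166] F [-0.5  -0.22 -4.25] t 27.925 w 0.706 tcp [0.6336 0.0754 0.23  ] j [ 21.  26.  -2.  -0. -63.  69.]
turn [ 0.007 -0.149  0.02 ] shift units [-3.26   3.91  -0.166] F [-0.5  -0.22 -4.25] t 27.925 w 0.706 tcp [0.6336 0.0754 0.23  ] j [ 21.  26.  -2.  -0. -63.  69.]
```

Full. It goes in the third cradle slot.

Request:
move_arm(series=[[[0,-0.15,0.02,-0.26,-0.9,0.06,0],[0,0,0,-0.26,-0.9,0.04,0],[0,0,0,-0.26,-0.9,0.03,0],[0,0,0,-0.26,-0.9,0.03,0],[0,0,0,-0.26,-0.8,0.03,0],[0,0,0,-0.05,-0.2,0.03,0],[0,0,0,0,0,0.03,0],[0,0,0,0,0,0.03,0]]])

```text
time_s: 28.92
tcp_pos: [0.5507, -0.2062, 0.2483]
ee_rot: [[0.005, 0.004, -1.0], [-0.001, -1.0, -0.004], [-1.0, 0.001, -0.005]]
wrist_force: [-0.1, 0.3, -4.8]
gripper_width: 0.704
```

```bash
python3 g.py .554 -.211 .154
```

```text
turn [ 0.008  0.039 -0.027] shift units [ 0.054 -0.08  -1.572] F [-0.06  0.33 -4.76] t 28.925 w 0.704 tcp [ 0.5507 -0.2062  0.2483] j [ -5.  20.  -9.   0. -61.  95.]
```

Request:
move_arm(series=[[[0,0.04,-0.03,0.05,-0.08,-0.6,0],[0,0,0,0,0,-0.5,0],[0,0,0,0,0,-0.15,0],[0,0,0,0,0,-0.02,0]]])

```text
time_s: 29.42
tcp_pos: [0.5575, -0.2064, 0.1728]
ee_rot: [[0.006, 0.008, -1.0], [-0.002, -1.0, -0.008], [-1.0, 0.002, -0.006]]
wrist_force: [-0.1, -0.1, -4.3]
gripper_width: 0.705
```

```bash
python3 g.py .554 -.211 .154
```

```text
turn [ 0.015  0.041 -0.055] shift units [-0.059 -0.077 -0.313] F [-0.12 -0.15 -4.33] t 29.425 w 0.705 tcp [ 0.5575 -0.2064  0.1728] j [ -5.  25. -13.   0. -51.  95.]
```

Request:
move_arm(series=[[[0.01,0.04,-0.05,-0.06,-0.08,-0.22,0],[0,0,0,0,0,-0.05,0]]])

```text
time_s: 29.68
tcp_pos: [0.555, -0.211, 0.1576]
ee_rot: [[0.003, 0.002, -1.0], [-0.001, -1.0, -0.002], [-1.0, 0.001, -0.003]]
wrist_force: [-0.1, 0.9, -4.3]
gripper_width: 0.705
```

Request:
move_arm(series=[[[0,0,0,0,0,-0.08,0]]])

```text
time_s: 29.8
tcp_pos: [0.5556, -0.2113, 0.1534]
ee_rot: [[0.005, 0.002, -1.0], [-0.002, -1.0, -0.002], [-1.0, 0.002, -0.005]]
wrist_force: [1.2, 0.4, -4.8]
gripper_width: 0.71
```

Request:
move_arm(series=[[[0,0,0,0,0,-0.07,0]]])

```text
time_s: 29.92
tcp_pos: [0.5559, -0.2115, 0.1528]
ee_rot: [[0.006, 0.003, -1.0], [-0.003, -1.0, -0.003], [-1.0, 0.003, -0.006]]
wrist_force: [-8.8, 4.5, 20.8]
gripper_width: 0.707
```

Request:
move_arm(series=[[[0,0,0,0,0,0.06,0.87],[0,0,0,0,0,0.03,0.87],[0,0,0,0,0,0.6,0.87],[0,0,0,0,0,0.8,0.87],[0,0,0,0.4,0.75,0.2,1],[0,0,0,0.4,0.75,0,1],[0,0,0,0.4,0.75,0,1],[0,0,0,0.2,0.3,0,1],[0,0,0,0,0,0,1],[0,0,0,0,0,0,1]]])

```text
time_s: 31.18
tcp_pos: [0.645, -0.0571, 0.2641]
ee_rot: [[0.021, 0.001, -1.0], [-0.006, -1.0, -0.001], [-1.0, 0.006, -0.021]]
wrist_force: [-0.5, -0.4, 0.2]
gripper_width: 1.0
```

```bash
python3 look.py t7; python3 g.py .641 -.0615 .119
```

```text
TIN
(0.6204, 0.3006, [0.620199978351593, 0.29910001158714294], 0.032, 518, 23)
(0.6393, -0.0617, [0.6319000124931335, -0.06120000034570694], 0.032, 366, 23)
(0.5489, -0.2975, [0.542900025844574, -0.2809000015258789], 0.03, 63, 24)
(0.5419, -0.3873, [0.5375999808311462, -0.37070000171661377], 0.03, 78, 29)
(0.5306, 0.3049, [0.5297999978065491, 0.30300000309944153], 0.033, 528, 23)
(0.4219, -0.3027, [0.4221000075340271, -0.30149999260902405], 0.023, 133, 10)
CR
(0.5538, -0.2122, [0.553600013256073, -0.21160000562667847], 0.032, 548, 23)
(0.5516, -0.3038, [0.5511000156402588, -0.30309998989105225], 0.032, 561, 23)
(0.5458, -0.3945, [0.544700026512146, -0.39340001344680786], 0.033, 570, 23)
turn [ 0.046  0.153 -0.002] shift units [-0.066 -0.07  -2.418] F [-0.18  0.1  -0.56] t 31.225 w 0.999 tcp [ 0.645  -0.0573  0.2641] j [  9.  25.   0.   1. -64.  80.]
```

View pics/t7.png

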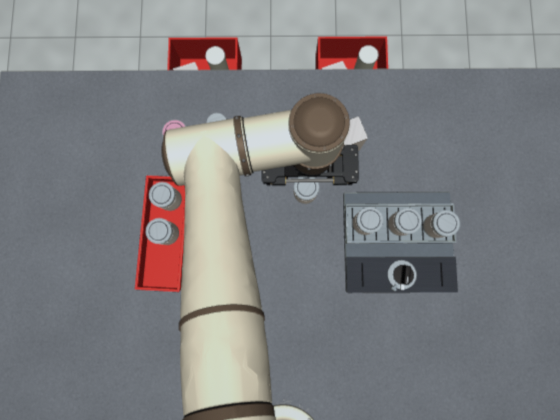

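The cradle holds three tins, at (370, 220), (407, 220) and (446, 223). The basket holds two. One tin is left.

Request:
move_arm(series=[[[0.04,0.15,0,-0.08,-0.07,-0.6,1],[0,0,0,0,0,-0.6,1],[0,0,0,0,0,-0.5,1],[0,0,0,0,0,-0.15,1],[0,0,0,0,0,0,1]]])

```text
time_s: 31.85
tcp_pos: [0.6384, -0.068, 0.1531]
ee_rot: [[0.004, -0.007, -1.0], [-0.001, -1.0, 0.007], [-1.0, 0.001, -0.004]]
wrist_force: [0.6, 0.2, 0.6]
gripper_width: 1.001
```

```bash
python3 g.py .641 -.0615 .119
```

```text
turn [0.009 0.028 0.052] shift units [ 0.044  0.108 -0.569] F [0.63 0.22 0.6 ] t 31.85 w 1.001 tcp [ 0.6384 -0.068   0.1531] j [  8.  30.  -7.   0. -52.  81.]
```

Request:
move_arm(series=[[[0,0.03,0.05,0.03,0.11,-0.43,1],[0,0,0,0,0,-0.12,1],[0,0,0,0,0,0,1]]])

```text
time_s: 32.22
tcp_pos: [0.6428, -0.0623, 0.1247]
ee_rot: [[0.009, -0.001, -1.0], [-0.001, -1.0, 0.001], [-1.0, 0.001, -0.009]]
wrist_force: [-0.7, 0.2, 0.5]
gripper_width: 1.0
```

```bash
python3 g.py .641 -.0615 .119
```

```text
turn [0.009 0.063 0.004] shift units [-0.03   0.014 -0.095] F [-0.69  0.2   0.55] t 32.225 w 1.0 tcp [ 0.6428 -0.0623  0.1247] j [  9.  33.  -8.   0. -49.  81.]
```

Request:
move_arm(series=[[[0,0.06,0,-0.03,0.01,-0.08,1],[0,0,0,0,0,0,0],[0,0,0,0,0,0,0],[0,0,0,0,0,0,0],[0,0,0,0,0,0,0],[0,0,0,0,0,0.9,0],[0,0,0,0,0,0.9,0],[0,0,0,0,0,0.05,0],[0,0,0,0,0,0.02,0],[0,0,0,0,0,0.02,0],[0,0,0,0,0,0.02,0],[0,0,0,0,0,0.02,0]]])

```text
time_s: 33.72
tcp_pos: [0.6385, -0.062, 0.2345]
ee_rot: [[-0.009, -0.002, -1.0], [-0.001, -1.0, 0.002], [-1.0, 0.001, 0.009]]
wrist_force: [0.5, 0.0, -0.2]
gripper_width: 0.708
```

Request:
move_arm(series=[[[0,0,0,0,0,0.02,0]]])

```text
time_s: 33.85
tcp_pos: [0.6384, -0.062, 0.2351]
ee_rot: [[-0.011, -0.002, -1.0], [-0.001, -1.0, 0.002], [-1.0, 0.001, 0.011]]
wrist_force: [-0.7, 0.1, -1.0]
gripper_width: 0.704
```

```bash
python3 g.py .438 .310 .22
```

```text
turn [ 0.01  -0.076  0.012] shift units [-3.339  6.199 -0.252] F [-0.65  0.11 -1.02] t 33.85 w 0.704 tcp [ 0.6384 -0.062   0.2351] j [  9.  26.  -1.  -0. -63.  81.]
```

Empty. It goes in the near basket slot.

Request:
move_arm(series=[[[0,-0.07,0,-0.48,0.88,0.05,0],[0,0,0,-0.48,0.88,0.03,0],[0,0,0,-0.48,0.88,0.03,0],[0,0,0,-0.48,0.88,0.03,0],[0,0,0,-0.48,0.88,0.03,0],[0,0,0,-0.48,0.88,0.03,0],[0,0,0,-0.4,0.8,0.03,0],[0,0,0,0,0,0.03,0],[0,0,0,0,0,0,0]]])

```text
time_s: 34.98
tcp_pos: [0.4352, 0.3127, 0.2512]
ee_rot: [[0.003, -0.003, -1.0], [0.0, -1.0, 0.003], [-1.0, -0.0, -0.003]]
wrist_force: [-0.2, -0.1, -2.9]
gripper_width: 0.702
```

```bash
python3 g.py .438 .310 .127
```

```text
turn [-0.002  0.019  0.021] shift units [ 0.047 -0.045 -2.07 ] F [-0.16 -0.07 -2.94] t 34.975 w 0.702 tcp [0.4352 0.3127 0.2512] j [ 53.  15. -16.   0. -59.  37.]
```

Request:
move_arm(series=[[[0,0.02,0.02,0.05,-0.05,-0.6,0],[0,0,0,0,0,-0.6,0],[0,0,0,0,0,-0.3,0],[0,0,0,0,0,0,0],[0,0,0,0,0,0.02,0]]])

```text
time_s: 35.6
tcp_pos: [0.4417, 0.3048, 0.1615]
ee_rot: [[0.002, -0.008, -1.0], [0.002, -1.0, 0.008], [-1.0, -0.002, -0.002]]
wrist_force: [-0.9, 0.1, -1.2]
gripper_width: 0.703
```

Request:
move_arm(series=[[[0,0,0,0,0,0.02,0]]])

```text
time_s: 35.72
tcp_pos: [0.4423, 0.3048, 0.1637]
ee_rot: [[0.003, -0.009, -1.0], [0.003, -1.0, 0.009], [-1.0, -0.003, -0.003]]
wrist_force: [0.3, 0.6, -1.4]
gripper_width: 0.705
```

Request:
move_arm(series=[[[0,0,0,0,0,0.02,0]]])

```text
time_s: 35.85
tcp_pos: [0.4426, 0.305, 0.166]
ee_rot: [[0.005, -0.009, -1.0], [0.004, -1.0, 0.009], [-1.0, -0.004, -0.005]]
wrist_force: [-0.1, 0.1, -1.4]
gripper_width: 0.708
```

```bash
python3 g.py .438 .310 .127
```

```text
turn [-0.031  0.033  0.065] shift units [-0.077  0.084 -0.649] F [-0.1   0.11 -1.37] t 35.85 w 0.708 tcp [0.4426 0.305  0.166 ] j [ 52.  21. -22.   0. -47.  38.]
```

Confirmed empty at 1.3 N. Lowering it in.

Request:
move_arm(series=[[[-0.03,0.03,0.06,-0.08,0.09,-0.5,0],[0,0,0,0,0,-0.12,0]]])

```text
time_s: 36.1
tcp_pos: [0.4387, 0.3116, 0.1306]
ee_rot: [[0.004, -0.0, -1.0], [0.005, -1.0, 0.0], [-1.0, -0.005, -0.004]]
wrist_force: [-0.4, 0.6, -1.7]
gripper_width: 0.707
```

Request:
move_arm(series=[[[0,0,0,0,0,-0.07,0]]])

```text
time_s: 36.22
tcp_pos: [0.4392, 0.312, 0.127]
ee_rot: [[0.005, 0.0, -1.0], [0.005, -1.0, -0.0], [-1.0, -0.005, -0.005]]
wrist_force: [0.3, 0.6, -1.0]
gripper_width: 0.707
```

Request:
move_arm(series=[[[0,0,0,0,0,-0.05,0]]])

```text
time_s: 36.35
tcp_pos: [0.4396, 0.3122, 0.1268]
ee_rot: [[0.006, 0.001, -1.0], [0.005, -1.0, -0.001], [-1.0, -0.005, -0.006]]
wrist_force: [-8.9, -1.4, 22.9]
gripper_width: 0.705
```

Request:
move_arm(series=[[[0,0,0,0,0,0.06,0.87],[0,0,0,0,0,0.03,0.87],[0,0,0,0,0,0.6,0.87],[0,0,0,0,0,0.9,0.87],[0,0,0,0,0,0.6,0.8],[0,0,0,0,-0.8,0,0.6],[0,0,0,0,-0.9,0,0.6],[0,0,0,0,-0.9,0,0.6],[0,0,0,0,-0.9,0,0.6],[0,0,0,0,-0.9,0,0.6],[0,0,0,0,-0.9,0,0.6],[0,0,0,0,-0.5,0,0.6],[0,0,0,0,0,0,0.6],[0,0,0,0,0,0,0.6]]])

```text
time_s: 38.1
tcp_pos: [0.4408, -0.0446, 0.2702]
ee_rot: [[0.024, 0.004, -1.0], [0.014, -1.0, -0.003], [-1.0, -0.014, -0.024]]
wrist_force: [0.2, -0.3, 0.5]
gripper_width: 0.597
```

```bash
python3 look.py t8
cat > kn.py <<'E'
from h import *
n='wrist'
im,d,T=cap('wrist','wk');P=cloud(T,d);print(T['pose'][:3,3])
m=(P[...,2]>.068)&(P[...,2]<.095)&(np.hypot(P[...,0]-.4225,P[...,1]+.3025)<.04)
print(m.sum(),P[m].mean(0) if m.sum() else '', cv2.minAreaRect(P[m][:,:2].astype(np.float32)) if m.sum() else '')
E
python3 kn.py; python3 g.py .423 -.302 .2 -8
```

```text
TIN
(0.6208, 0.3003, [0.6202999949455261, 0.29899999499320984], 0.032, 518, 23)
(0.5475, -0.2931, [0.5425000190734863, -0.2799000144004822], 0.029, 63, 27)
(0.5417, -0.3853, [0.5382999777793884, -0.3702999949455261], 0.03, 72, 28)
(0.5299, 0.3046, [0.529699981212616, 0.30320000648498535], 0.032, 530, 23)
(0.4375, 0.312, [0.43689998984336853, 0.3109999895095825], 0.032, 555, 23)
(0.4219, -0.3028, [0.4221999943256378, -0.3012999892234802], 0.023, 136, 10)
CR
(0.5539, -0.2122, [0.5534999966621399, -0.21160000562667847], 0.032, 548, 23)
(0.5517, -0.3041, [0.5511000156402588, -0.30300000309944153], 0.032, 563, 23)
(0.5455, -0.3951, [0.544700026512146, -0.39329999685287476], 0.033, 573, 23)
[ 0.51298031 -0.04549334  0.36324503]
0  
turn [-0.086  0.174 -1.034] shift units [-0.297 -4.298 -1.168] F [-0.48  0.05  0.72] t 38.2 w 0.601 tcp [ 0.4408 -0.0441  0.2701] j [ 15.   5. -26.  -0. -58.  75.]
```

View pics/wk.png

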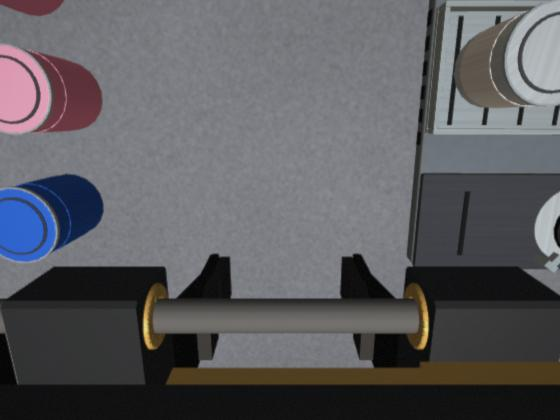

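View pics/t8.png

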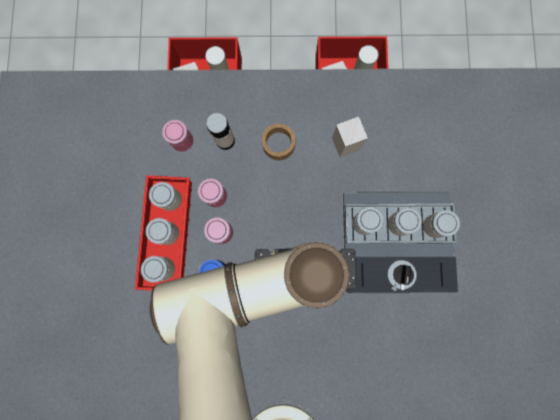

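All six tins are sorted: the basket holds three at (162, 195), (158, 231) and (154, 269), and the cradle holds three. Now I'll look closely at the knob.

Request:
move_arm(series=[[[-0.08,0.1,0,-0.2,-0.85,0,0.6],[0,0,0,-0.2,-0.85,0,0.6],[0,0,0,-0.2,-0.85,0,0.6],[0,0,0,-0.2,-0.85,0,0.6],[0,0,0,-0.2,-0.7,0,0.6],[0,0,0,0,0,0,0.6],[0,0,0,0,0,0,0.6]]])

```text
time_s: 39.08
tcp_pos: [0.3833, -0.2905, 0.2705]
ee_rot: [[0.012, 0.022, -1.0], [0.002, -1.0, -0.022], [-1.0, -0.002, -0.012]]
wrist_force: [-0.1, -0.0, 0.6]
gripper_width: 0.602
```

```bash
python3 kn.py; python3 g.py .423 -.302 .2 -8
```

```text
[ 0.45653603 -0.28917366  0.36275573]
1174 [ 0.42214251 -0.30275191  0.08396909] ((0.42127135396003723, -0.30306243896484375), (0.014082902111113071, 0.04568996652960777), 82.09191131591797)
turn [-0.008  0.087 -1.161] shift units [ 0.661 -0.195 -1.176] F [-1.24 -0.58 -0.08] t 39.125 w 0.602 tcp [ 0.3834 -0.2903  0.2705] j [-18.   9. -21.  -0. -59. 109.]
```

View pics/wk.png

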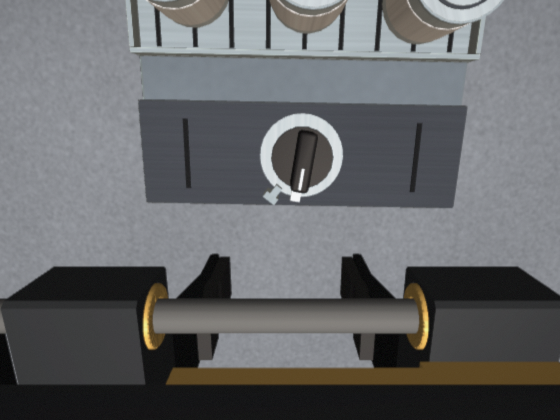

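Request:
move_arm(series=[[[0,0.08,-0.6,0.4,-0.1,0,0.45],[0,0,-0.6,0.25,-0.1,0,0.45],[0,0,0,0,0,-0.5,0.45],[0,0,0,0,0,-0.4,0.45],[0,0,0,0,0,0,0.45]]])

```text
time_s: 39.75
tcp_pos: [0.4273, -0.2959, 0.2166]
ee_rot: [[0.004, -0.137, -0.991], [0.001, -0.991, 0.137], [-1.0, -0.001, -0.004]]
wrist_force: [-0.3, 0.4, -0.0]
gripper_width: 0.446
```

```bash
python3 g.py .422 -.303 .129 -8
```

```text
turn [-0.005  0.027 -0.015] shift units [-0.088 -0.119 -1.461] F [-0.3   0.38 -0.03] t 39.75 w 0.446 tcp [ 0.4273 -0.2959  0.2166] j [-17.  16. -21.  -0. -53.  99.]
```

Request:
move_arm(series=[[[0,0.03,0,-0.1,-0.12,-0.5,0.45],[0,0,0,0,0,-0.5,0.45],[0,0,0,0,0,0,0.45]]])

```text
time_s: 40.12
tcp_pos: [0.4247, -0.3016, 0.1595]
ee_rot: [[0.006, -0.131, -0.991], [-0.003, -0.991, 0.131], [-1.0, 0.002, -0.006]]
wrist_force: [0.3, -0.8, 0.8]
gripper_width: 0.445
```

```bash
python3 g.py .422 -.303 .129 -8
```

```text
turn [ 0.02   0.043 -0.062] shift units [-0.045 -0.023 -0.509] F [ 0.34 -0.8   0.77] t 40.125 w 0.445 tcp [ 0.4247 -0.3016  0.1595] j [-17.  20. -24.   0. -45. 100.]
```

Request:
move_arm(series=[[[0.02,0.04,-0.06,-0.06,-0.03,-0.38,0.45],[0,0,0,0,0,-0.1,0.45],[0,0,0,0,0,0,0.45]]])

```text
time_s: 40.5
tcp_pos: [0.4254, -0.3038, 0.1361]
ee_rot: [[0.01, -0.135, -0.991], [-0.005, -0.991, 0.135], [-1.0, 0.004, -0.011]]
wrist_force: [0.6, -0.7, 0.2]
gripper_width: 0.449
```

```bash
python3 g.py .422 -.303 .129 -8
```

```text
turn [ 0.035  0.071 -0.033] shift units [-0.056  0.013 -0.118] F [ 0.59 -0.75  0.15] t 40.5 w 0.449 tcp [ 0.4254 -0.3038  0.1361] j [-18.  22. -26.   0. -42. 100.]
```

Request:
move_arm(series=[[[0.03,0.07,-0.03,-0.06,0.01,-0.12,0.45],[0,0,0,0,0,-0.02,0],[0,0,0,0,0,0,0],[0,0,0,0,0,0,0],[0,0,0,0,0,0,0]]])

```text
time_s: 41.12
tcp_pos: [0.423, -0.3031, 0.1298]
ee_rot: [[0.004, -0.138, -0.99], [-0.002, -0.99, 0.138], [-1.0, 0.001, -0.004]]
wrist_force: [-0.2, 2.4, 1.3]
gripper_width: 0.16
```

```bash
python3 g.py .422 -.303 .129 -8
```

```text
turn [ 0.013  0.03  -0.007] shift units [-0.017  0.002 -0.014] F [-0.21  2.4   1.34] t 41.125 w 0.16 tcp [ 0.423  -0.3031  0.1298] j [-18.  22. -26.   0. -41. 100.]
```

The bar is gripped (14 mm). Pressing it in.

Request:
move_arm(series=[[[0,0,0,0,0,-0.1,0],[0,0,0,0,0,-0.1,0]]])

```text
time_s: 41.38
tcp_pos: [0.4236, -0.3032, 0.1212]
ee_rot: [[0.004, -0.136, -0.991], [-0.003, -0.991, 0.136], [-1.0, 0.003, -0.004]]
wrist_force: [-8.2, 13.2, 42.9]
gripper_width: 0.158
```

Request:
move_arm(series=[[[0,0,-0.4,0,0,-0.03,0],[0,0,-0.4,0,0,-0.03,0]]])

```text
time_s: 41.62
tcp_pos: [0.4235, -0.303, 0.1215]
ee_rot: [[0.003, -0.246, -0.969], [-0.005, -0.969, 0.246], [-1.0, 0.004, -0.004]]
wrist_force: [-3.6, 3.3, 11.7]
gripper_width: 0.158
```

```bash
python3 g.py .422 -.303 .121 -71.6
```

```text
turn [ 4.300e-02  3.000e-03 -7.172e+00] shift units [-0.025 -0.    -0.009] F [-3.56  3.26 11.73] t 41.625 w 0.158 tcp [ 0.4235 -0.303   0.1215] j [-18.  23. -27.   0. -40.  93.]
```

Request:
move_arm(series=[[[0,0,-0.4,0,0,-0.06,0],[0,0,-0.5,0,0,-0.05,0]]])

```text
time_s: 41.88
tcp_pos: [0.4236, -0.303, 0.1214]
ee_rot: [[0.002, -0.365, -0.931], [-0.007, -0.931, 0.365], [-1.0, 0.006, -0.004]]
wrist_force: [-4.6, 8.2, 23.3]
gripper_width: 0.161
```

```bash
python3 g.py .4225 -.303 .121 -71.6; python3 -c "
from h import *
print(r.sense()['moment'])"
```

```text
turn [ 0.056 -0.011 -6.275] shift units [-0.018  0.    -0.007] F [-4.61  8.22 23.28] t 41.875 w 0.161 tcp [ 0.4236 -0.303   0.1214] j [-18.  23. -27.   1. -40.  86.]
[2.4175146  1.59859021 0.13358475]
```

Request:
move_arm(series=[[[0,0,-0.5,0,0,-0.05,0],[0,0,-0.5,0,0,-0.05,0]]])

```text
time_s: 42.12
tcp_pos: [0.4236, -0.303, 0.1214]
ee_rot: [[0.001, -0.491, -0.871], [-0.01, -0.871, 0.491], [-1.0, 0.008, -0.005]]
wrist_force: [-5.4, 7.2, 22.7]
gripper_width: 0.159
```

```bash
python3 g.py .4225 -.303 .121 -71.6; python3 -c "
from h import *
print(r.sense()['moment'])"
```

```text
turn [ 0.069 -0.02  -5.271] shift units [-0.018 -0.001 -0.007] F [-5.41  7.24 22.71] t 42.125 w 0.159 tcp [ 0.4236 -0.303   0.1214] j [-17.  23. -27.   1. -40.  77.]
[2.25566404 1.59279631 0.05559104]
```

At 29° it has passed the stop with no added torque, so I'll keep turning.

Request:
move_arm(series=[[[0.03,0,-0.5,0,0,-0.05,0],[0.02,0,-0.5,0,0,-0.05,0],[0,0,-0.5,0,0,-0.05,0],[0,0,-0.5,0,0,-0.05,0]]])

```text
time_s: 42.62
tcp_pos: [0.4236, -0.3034, 0.1214]
ee_rot: [[-0.001, -0.713, -0.701], [-0.008, -0.701, 0.713], [-1.0, 0.006, -0.005]]
wrist_force: [-4.8, 8.0, 23.1]
gripper_width: 0.156
```

```bash
python3 g.py .4225 -.303 .121 -71.6; python3 -c "
from h import *
print(r.sense()['moment'])"
```

```text
turn [ 0.051 -0.021 -3.265] shift units [-0.018  0.007 -0.006] F [-4.79  8.02 23.06] t 42.625 w 0.156 tcp [ 0.4236 -0.3034  0.1214] j [-18.  23. -27.   1. -40.  62.]
[2.39089141 1.54372557 0.09128998]
```

Request:
move_arm(series=[[[0.02,0,-0.5,0,0,-0.05,0],[0,0,-0.5,0,0,-0.05,0],[0,0,-0.5,0,0,-0.04,0],[0,0,-0.5,0,0,-0.03,0],[0,0,-0.5,0,0,-0.03,0]]])

```text
time_s: 43.25
tcp_pos: [0.4233, -0.3035, 0.1215]
ee_rot: [[-0.004, -0.911, -0.413], [-0.009, -0.413, 0.911], [-1.0, 0.007, -0.006]]
wrist_force: [-3.6, 5.2, 13.5]
gripper_width: 0.159
```

```bash
python3 g.py .4225 -.303 .121 -71.6; python3 -c "
from h import *
print(r.sense()['moment'])"
```

```text
turn [ 0.06  -0.029 -0.746] shift units [-0.014  0.008 -0.009] F [-3.57  5.18 13.52] t 43.25 w 0.159 tcp [ 0.4233 -0.3035  0.1215] j [-18.  23. -27.   1. -40.  41.]
[1.50711975 0.97788261 0.10001338]
```

65.6°. Now the last few degrees to the end stop, gently.

Request:
move_arm(series=[[[0,0,-0.4,0,0,-0.02,0],[0,0,-0.3,0,0,-0.02,0],[0,0,-0.2,0,0,-0.02,0]]])

```text
time_s: 43.62
tcp_pos: [0.4232, -0.3034, 0.1216]
ee_rot: [[-0.005, -0.955, -0.295], [-0.01, -0.295, 0.955], [-1.0, 0.007, -0.008]]
wrist_force: [-1.9, 4.1, 10.3]
gripper_width: 0.154
```

```bash
python3 g.py .4225 -.303 .121 -71.6; python3 -c "
from h import *
print(r.sense()['moment'])"
```

```text
turn [ 0.07  -0.033  0.155] shift units [-0.012  0.007 -0.011] F [-1.86  4.08 10.25] t 43.625 w 0.154 tcp [ 0.4232 -0.3034  0.1216] j [-17.  23. -27.   1. -40.  34.]
[1.33287251 0.6536279  0.36362573]
```

Request:
move_arm(series=[[[0,0,-0.2,0,0,-0.02,0]]])

```text
time_s: 43.75
tcp_pos: [0.4232, -0.3034, 0.1216]
ee_rot: [[-0.005, -0.963, -0.271], [-0.01, -0.271, 0.963], [-1.0, 0.008, -0.009]]
wrist_force: [-1.5, 4.2, 9.6]
gripper_width: 0.158
```

```bash
python3 g.py .4225 -.303 .121 -71.6; python3 -c "
from h import *
print(r.sense()['moment'])"
```

```text
turn [ 0.076 -0.037  0.337] shift units [-0.012  0.006 -0.01 ] F [-1.51  4.15  9.65] t 43.75 w 0.158 tcp [ 0.4232 -0.3034  0.1216] j [-17.  23. -27.   1. -40.  32.]
[1.37987731 0.65724167 0.65043381]
```

The end is reached: torque is rising and the angle has stopped. I'll let the spring up and release.

Request:
move_arm(series=[[[0,0,0,0,0,0.07,0],[0,0,0,0,0,0.07,0],[0,0,0,0,0,0.02,0.45],[0,0,0,0,0,0,0.45],[0,0,0,0,0,0,0.45]]])

```text
time_s: 44.38
tcp_pos: [0.423, -0.3034, 0.1309]
ee_rot: [[-0.007, -0.962, -0.274], [-0.011, -0.274, 0.962], [-1.0, 0.01, -0.009]]
wrist_force: [0.6, 0.3, 0.3]
gripper_width: 0.4
```

Request:
move_arm(series=[[[0,0,0,0,0,0.5,0.45],[0,0,0,0,0,0.9,0.45],[0,0,0,0,0,0.9,0.45],[0,0,0,-0.3,0.8,0.3,0.45],[0,0,0,-0.3,0.8,0,0.45],[0,0,0,-0.3,0.8,0,0.45],[0,0,0,0,0.8,0,0.45],[0,0,0,0,0,0,0.45],[0,0,0,0,0,0,0.45]]])

```text
time_s: 45.5
tcp_pos: [0.3667, -0.1078, 0.2933]
ee_rot: [[-0.001, -0.963, -0.271], [-0.011, -0.271, 0.963], [-1.0, 0.004, -0.01]]
wrist_force: [0.9, 0.0, 1.0]
gripper_width: 0.451
```

```bash
python3 look.py t9
python3 - <<'E'
from h import *
for n in('top','scene'):
    im,d,T=cap(n,n+'9');P=cloud(T,d)
    m=(P[...,2]>.066)&(P[...,2]<.095)&(np.hypot(P[...,0]-.4225,P[...,1]+.3025)<.04)
    print(n,m.sum(),P[m][:,2].max(),cv2.minAreaRect(P[m][:,:2].astype(np.float32)))
    if n=='top': cv2.imwrite('pics/knob9.png',cv2.resize(im[180:305,330:470,::-1],None,fx=4,fy=4,interpolation=cv2.INTER_CUBIC))
print(r.sense()['tcp_pos'],r.sense()['wrist_force'])
E
```

```text
TIN
(0.6218, 0.2997, [0.6200000047683716, 0.29910001158714294], 0.033, 519, 23)
(0.549, -0.2938, [0.5439000129699707, -0.2797999978065491], 0.029, 60, 26)
(0.5414, -0.3842, [0.5379999876022339, -0.37049999833106995], 0.029, 80, 28)
(0.5304, 0.3046, [0.5296000242233276, 0.30309998989105225], 0.032, 535, 23)
(0.4367, 0.3126, [0.43689998984336853, 0.3107999861240387], 0.033, 554, 23)
(0.4226, -0.3027, [0.421999990940094, -0.3010999858379364], 0.024, 125, 8)
CR
(0.5542, -0.2116, [0.553600013256073, -0.21150000393390656], 0.032, 550, 23)
(0.5511, -0.3043, [0.5511000156402588, -0.30320000648498535], 0.032, 558, 23)
(0.545, -0.3947, [0.544700026512146, -0.39320001006126404], 0.033, 575, 23)
top 136 0.09259967453839124 ((0.4219619631767273, -0.3027001917362213), (0.013926627114415169, 0.04707669839262962), 18.34415626525879)
scene 163 0.08850752612505464 ((0.4264887571334839, -0.3021390736103058), (0.01759273000061512, 0.045759499073028564), 19.28758430480957)
[ 0.36672841 -0.10850632  0.29293564] [-0.7258935  -0.31358095  0.28194284]
```

View pics/knob9.png

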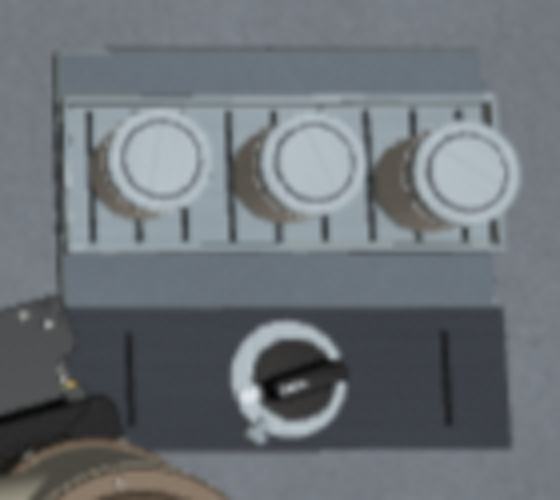

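View pics/scene9.png

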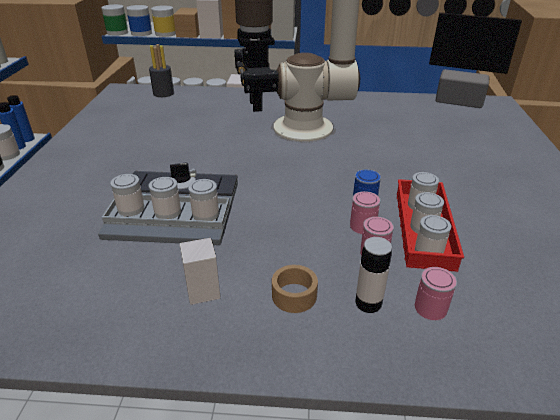

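The top view puts the bar at 71.7° (1.25 rad) with the knob risen. All six tins stand upright in place, and the bystanders haven't moved.

```bash
python3 -c "
from h import *
print(r.finish_job())"
```

```text
the job is handed in; nothing more can be done
None
```

All six tins are sorted, the shaker is switched on, and I've handed the job in. The hand-in gave no verdict.

- **Tins:** I weighed each one by lifting it. Three were full (about 4.3–4.7 N) and stand upright in the steel cradle; three were empty (about 1–1.4 N) and stand upright in the basket. The blue and pink look-alikes were left alone.
- **Knob:** I pushed it fully in, turned it clockwise past the safety stop with no extra torque there, and took it to its end. Then I let the spring up and released it.
- **Last checks:** The top view puts the knob bar at 71.7° (1.25 rad, the "on" end); the scene view, which is coarser, reads about 70.7°. Both pictures show every tin upright in its place, the other goods apparently where they were, and the gripper clear of everything.
- **Worth knowing:** The highest wrist force I read was about 45 N, for a moment when the knob bottomed out. The tin at the far end of the cradle sits about 7 mm off the tray's centre line but is well inside. No tin appeared to have been knocked aside.

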